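# Put two cartons away under the low stock shelf

## Robot

A 6-joint arm with a two-finger parallel gripper is mounted at the origin on the work surface. World frame = base frame: x ahead of the robot, y to its left, z up, the work surface at z = 0. Lengths are in m, angles in rad, forces in N, time in s.
With the tool pointing down it reaches from about 0.275 to 0.775 m from the base axis. Payload 14.6 kg.
Tool frame: the origin (TCP) lies on the mounting face of the last link; the fingertips stand tip_extent ahead of it and the grasp point (between the pads) lies 155 mm ahead of it (tip_extent is the distance from the TCP to the fingertips, in m); z points along the fingers, x is the direction in which the jaws open and shut, and the axes are right-handed (so a half turn about z gives the same grasp; the last joint's range is limited). The gripper opens to 85 mm and grips with 20 to 120 N. Pads are 22 mm wide; open, the fingers measure 114 mm over their backs; the gripper's body (76 mm by 85 mm) begins 54 mm behind the grasp point. The pads swing forward as they close: fully open they stand 13 mm farther back than shut.
Start: joints at [1.041, 0.263, -0.048, 1.259, 0, 1.415], TCP at [0.192, 0.489, 0.405] pointing down, gripper open.
Joint ranges: [-2.65, 2.65], [-0.89, 1.7], [-1.18, 1.37], [-2.13, 2.11], [-1.35, 1.29], [-3.14, 3.14]. Speed limits (rad/s): [1.89, 1.89, 2.57, 2.79, 3.14, 3.14].

## Interface

Orientations are given as a rotation vector (axis times angle).
In Python, from cell import * gives the robot as it stands. The module is installed in compiled form; this text tells all that it offers.
- The arm moves only by the tool apply_moves, never from a script. Its argument "commands" is a list of rows, each a list of 7 numbers: the turn, a rotation vector about the tool's x, y, z in rad, then the shift along the tool's x, y, z in m, then the opening, from 0 (shut) to 1 (fully open). A call has 1 to 12 rows; each row is the pose to reach, as a shift and turn from the pose commanded when the call began, along the tool's axes at that moment; what a row does not reach only later rows make up. A row lasts 1/8 s, in which the tool goes at most 62.5 mm and 10.7 degrees, less where a joint would pass 70% of its speed; a pose out of reach is approached as far as the arm can. A call with a gripper value outside its range is refused whole. The fingers move at their own pace and stop on an object; the grip force is fixed at half the most. Time passes only in rows, so rows that repeat a pose let the fingers close. It gives the time, the measured TCP pose, the force and the opening at its end, in the units of the state.
- observe(): the state, without advancing time (a new reading comes with each control period).
- read_camera(name): name is "side" or "top"; returns the picture (480x640x3 uint8, red, green, blue); there is no depth.
- calibration(name): a dict with "fx", "fy", "cx", "cy" (pixels), "dist_coeffs" ([k1, k2, p1, p2, k3] as OpenCV has them; the pictures are not rectified), "rvec" (rotation vector, rad) and "tvec" (3), from world to camera coordinates, as OpenCV has them. Camera axes: x right, y down, z forward; pixel columns grow to the right and rows downward; lengths in m; the calibration is good to about 2 mm. A picture is of the moment at which its call begins. calibration takes no time and is no camera call.
- hand_in(): hands the job in, once; it reports no verdict.
The state is a dict: "time": time; "joints": joint angles; "dq": joint speeds; "joint_efforts": joint torques, N m; "ee_pos": TCP position; "orientation": TCP orientation; "ft_force": force on the tool from outside, world axes, zero at the start; "ft_torque": the same for the moment, N m; "width": finger opening in m.
Only numpy, scipy, OpenCV 4.12 (cv2) and the standard library are available. Lean on these libraries where they do the work, as an engineer would, in place of code of your own. Each camera call takes 0.05 s, during which the arm holds its last target.

## Task

Put the two banded cartons away side by side in the left bay of the low blue shelf, under its deck: the blue-banded one, left sticking out, square and flush in the corner between the yellow side rail and the yellow back stop, and the orange-banded one next to it, square, close against it and fully home against the back stop. Keep both cartons right way up and leave everything else on the bench where it is.

Things in the scene. Friction and masses are not known exactly. Their poses are not given: they have to be found in the camera images.
- low_shelf: Fixed low shelf, elsewhere and turned each time. Origin on the bench, mid-width of its left bay, 90 mm behind the deck's front edge; x points into the bay, y left, z up. Aluminium deck x -90..+90, y -163..+87 mm, underside 66, top 76 mm up; stock fixed on it only at x > +10, to 111 mm. Left bay y -67..+67, floored by the bench, open in front; right bay full of fixed stock. Numbers in mm in this frame.
- bay_mouth (a point): Middle of the left bay's mouth, on the bench under the deck's front edge (shelf frame x = -90, y = 0; axes as the shelf's). On the right a blue divider with its face at y = -67 runs from x = -90 inward; on the left a blue upright, face y = +74, stands from x = -90 inward outside the rail.
- rail (a point): On the inner face of the yellow side rail, on the bench, at its front tip (shelf frame x = -235, y = +67; axes as the shelf's). The rail is 15 mm high and 7 mm thick and runs straight along x from -235, in front of the deck, to the back stop and beyond.
- back_stop (a point): Middle of the front face of the yellow back stop, on the bench (shelf frame x = +45, y = 0; axes as the shelf's). It is as wide as the left bay. A carton that is home touches it and sticks out 25 mm in front of the deck.
- blue_carton: Cardboard carton with a blue band round its near end and blue end labels, 160 x 60 x 56 mm (x, y, z), 0.25 to 0.45 kg, rigid, closed. Origin: centre of its underside; x along its length. At the start it lies half inside the left bay, 45 to 85 mm short of home, a little askew and away from the side rail. Home: origin at x = -35, y = +37 mm in the shelf's frame.
- orange_carton: Same carton, 160 x 60 x 56 mm (x, y, z), with an orange band round one end and orange end labels, 0.25 to 0.45 kg. Origin: centre of its underside; x along its length. At the start it lies on the bench to the left or to the right in front of the shelf. Home: origin at x = -35, y = -23 mm in the shelf's frame, either end first.
- parcel: Bystander: grey parcel with a tape strip, 140 x 100 x 40 mm, on the bench on the other side from the orange carton. Origin: centre of its underside.
- tape_dispenser: Bystander: black desk tape dispenser, 150 x 55 x 92 mm, origin at the centre of its underside.
- tape_roll: Bystander: roll of packing tape lying flat, 100 mm across, 48 mm high, origin at the centre of its underside.
- mug: Bystander: white mug, 80 mm across, 90 mm high, origin at the centre of its underside.
- parts_bin: Bystander: open red bin, 200 x 130 x 80 mm, origin at the centre of its underside.
- cleaner: Bystander: white bottle with a green cap, 60 mm across, 170 mm high, origin at the centre of its underside.
- stapler: Bystander: grey stapler, 130 x 35 x 45 mm, origin at the centre of its underside.
There are look-alikes about, which are no part of the job. What is shaped like the orange_carton but purple is not meant.

How it is judged:
By the outcome, as a careful person would: the job done as asked, in the order asked, and still so for the second after the job is handed in, with the robot touching nothing.
It also fails if it takes over 61 s, if anything falls off the work surface, if the arm or the gripper's body presses on something with over 40 N, if the wrist force passes 120 N, or if a joint passes its speed limit or range.

## Working session

There is one attempt and no reset: what is moved stays moved. The work goes in short steps, Python scripts to look and compute and a tool call to move; the robot and the scene stay as the last step left them, time stands still between calls to the robot, and variables do not carry over. Pictures are saved under pics/ and viewed, and the job is handed in when it is done.

Besides the shell and the picture viewer there is one more tool, called after ">>>" in YAML: its name, and indented under it one key for each argument. apply_moves: Moves the arm, as the interface text tells. Its arguments: {"type":"object","properties":{"commands":{"type":"array"}},"required":["commands"]}

```bash
mkdir -p pics && ls && python3 - <<'E'
from cell import *
import cv2
s=observe(); print(s)
for n in("side","top"):
    im=read_camera(n); cv2.imwrite(f"pics/{n}0.png",im[:,:,::-1]); print(calibration(n))
E
```

```text
pics
{'time': 0.0, 'joints': array([ 1.04070268e+00,  2.63487415e-01, -4.89792038e-02,  1.25937021e+00,
       -1.91340702e-05,  1.41548366e+00]), 'dq': array([ 1.69014383e-05, -1.83799553e-03, -6.22032789e-04,  8.82974372e-04,
        1.17784070e-04,  8.47538965e-04]), 'joint_efforts': array([-2.38693749e-03, -6.37618232e+01,  3.84565651e+01,  1.39528347e-02,
       -2.34526005e-04,  4.32467596e-05]), 'ee_pos': array([0.19214407, 0.48845947, 0.40422789]), 'orientation': array([ 2.59601435e+00,  1.76844642e+00, -1.46376983e-03]), 'ft_force': array([-0.46693233, -0.35673771, -0.67292543]), 'ft_torque': array([ 0.01429193, -0.03873947, -0.06007652]), 'width': 0.08499073965404495}
{'fx': 537.2486841265612, 'fy': 537.2486841265612, 'cx': 323.35136288146043, 'cy': 238.4530880045059, 'dist_coeffs': array([-0.09746679,  0.        ,  0.        ,  0.        ,  0.        ]), 'rvec': array([ 2.42294914, -0.2645965 ,  0.07200631]), 'tvec': array([-0.4453331 ,  0.09815686,  1.29487941])}
{'fx': 561.5641598827876, 'fy': 561.5641598827876, 'cx': 327.6723304582812, 'cy': 241.70436271429912, 'dist_coeffs': array([-0.01075567,  0.        ,  0.        ,  0.        ,  0.        ]), 'rvec': array([ 2.20940037, -2.15473159,  0.10823704]), 'tvec': array([-0.0178422 ,  0.48333434,  1.61280888])}
```

View pics/side0.png

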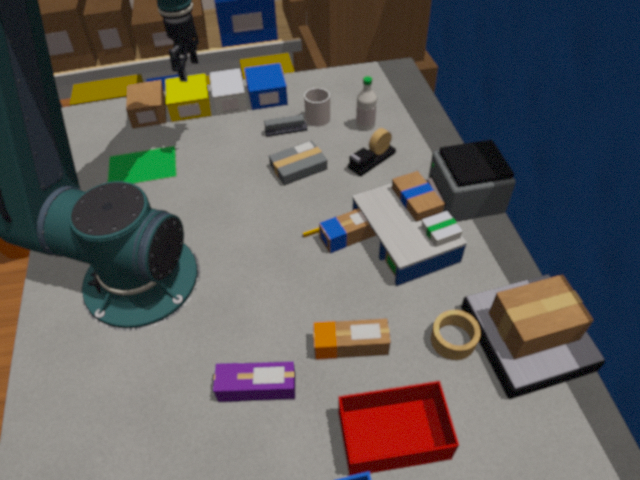

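View pics/top0.png

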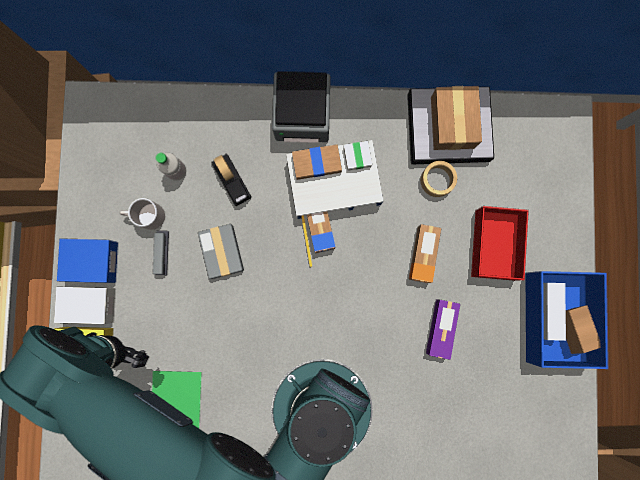

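The top view shows the orange carton at (425,253), a purple look-alike at (443,330), the blue-banded carton at (320,235) and the shelf at (335,180). There is also a blue-striped brown box on the deck at (317,160). Next I'll take close crops.

```bash
cat > h.py <<'E'
import numpy as np, cv2
from cell import *
def cal(n):
    c=calibration(n); K=np.array([[c['fx'],0,c['cx']],[0,c['fy'],c['cy']],[0,0,1]]); return K,c['dist_coeffs'],c['rvec'],c['tvec']
def p2w(n,uv,z):
    K,d,r,t=cal(n); uv=np.array(uv,float).reshape(-1,1,2)
    q=cv2.undistortPoints(uv,K,d).reshape(-1,2); R=cv2.Rodrigues(r)[0]; C=-R.T@t
    D=np.c_[q,np.ones(len(q))]@R
    z=np.broadcast_to(np.asarray(z,float),(len(q),))
    return C+D*((z-C[2])/D[:,2])[:,None]
def w2p(n,P):
    K,d,r,t=cal(n); return cv2.projectPoints(np.array(P,float).reshape(-1,1,3),r,t,K,d)[0].reshape(-1,2)
def crop(n,src,x,y,w,h,s,out):
    im=cv2.imread(src); c=cv2.resize(im[y:y+h,x:x+w],None,fx=s,fy=s,interpolation=cv2.INTER_CUBIC)
    for i in range(0,w,10):
        cv2.line(c,(i*s,0),(i*s,4 if i%50 else 12),(0,0,255),1)
        if i%20==0: cv2.putText(c,str(x+i),(i*s,22),0,.35,(0,0,255),1)
    for i in range(0,h,10):
        cv2.line(c,(0,i*s),(4,i*s),(0,0,255),1)
        if i%20==0: cv2.putText(c,str(y+i),(6,i*s+4),0,.35,(0,0,255),1)
    cv2.imwrite(out,c)
E
python3 - <<'E'
from h import *
crop('top','pics/top0.png',275,130,130,140,4,'pics/t_shelf.png')
crop('top','pics/top0.png',390,210,90,160,4,'pics/t_or.png') if 0 else crop('top','pics/top0.png',395,215,100,75,8,'pics/t_or.png')
crop('side','pics/side0.png',290,160,190,130,4,'pics/s_shelf.png')
crop('side','pics/side0.png',300,305,100,65,8,'pics/s_or.png')
E
```

```text
(no output)
```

View pics/t_shelf.png

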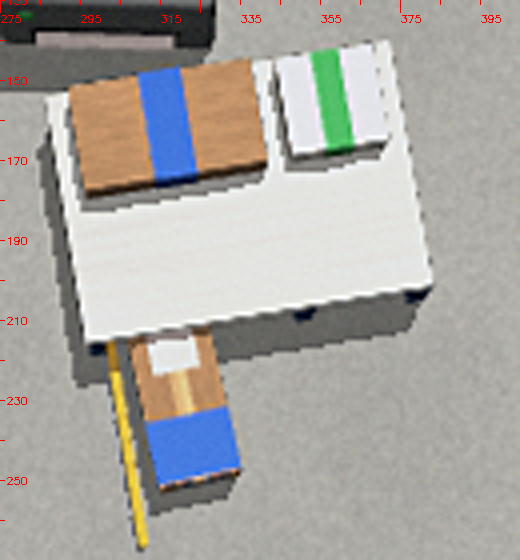

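View pics/t_or.png

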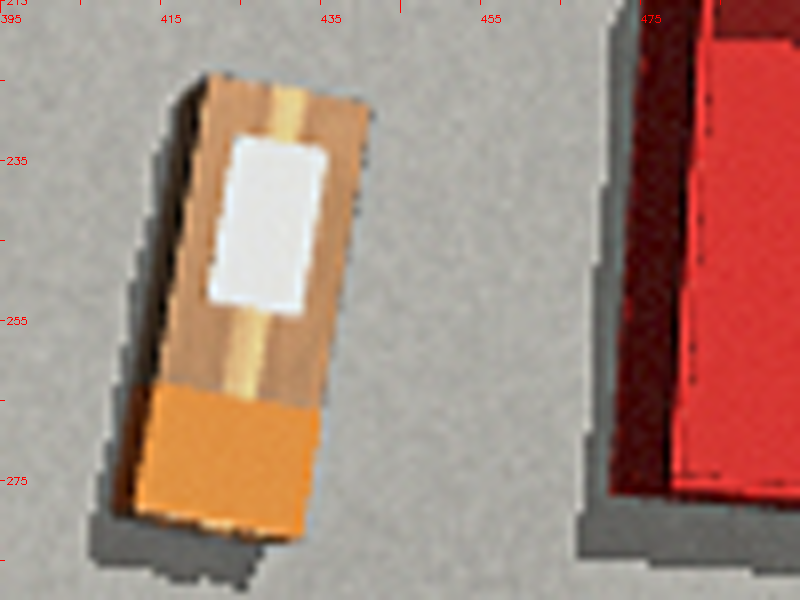

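View pics/s_shelf.png

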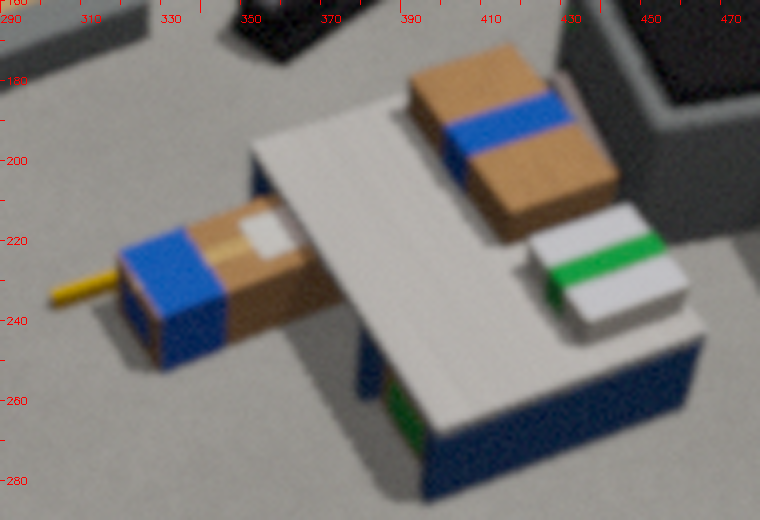

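View pics/s_or.png

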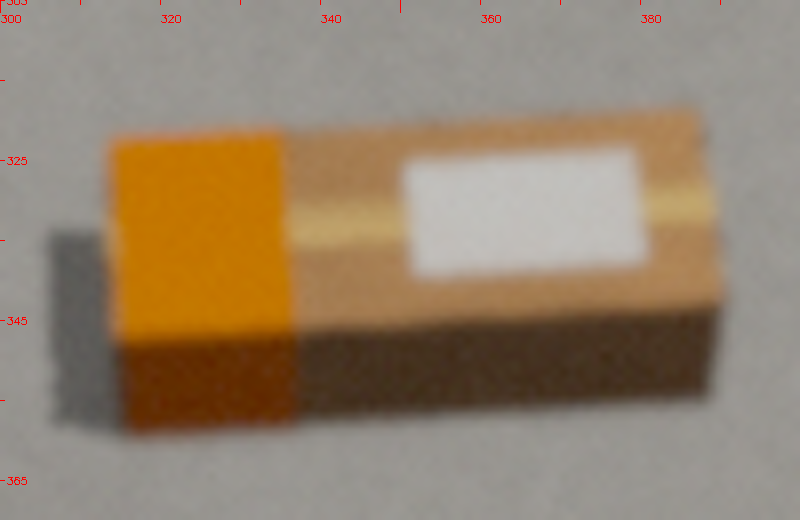

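Candidates, by top-view pixel:
- **Orange:** carton at (425,253), with a purple look-alike at (443,330). I choose the orange-banded one.
- **Blue:** carton at (320,235), partly under the deck. The brown box with a blue mid-stripe at (317,160) is fixed stock on the deck.

Next I'll fit the poses from corners in both views.

```bash
cat >> h.py <<'E'
from scipy.optimize import least_squares
def fit(obs,x0,dims=None):
    # obs: list of (cam,(u,v),(x,y,z) local) ; pose x,y,yaw
    def pts(p):
        c,s=np.cos(p[2]),np.sin(p[2])
        return np.array([[p[0]+c*l[0]-s*l[1],p[1]+s*l[0]+c*l[1],l[2]] for _,_,l in obs])
    def f(p):
        P=pts(p); r=[]
        for (n,uv,_),q in zip(obs,P): r+=list(w2p(n,[q])[0]-uv)
        return np.array(r)
    s=least_squares(f,x0,x_scale=[.01,.01,.01],loss='soft_l1')
    return s.x,f(s.x).reshape(-1,2)
def cp(o,s,*pts): return [((o[0]+(x+.5)/s-.5),(o[1]+(y+.5)/s-.5)) for x,y in pts]
E
cat > m0.py <<'E'
from h import *
T=cp((275,130),4,(88,343),(433,288),(47,98),(388,40),(148,546))
S=cp((290,160),4,(252,148),(438,433),(705,332))
L=[(-.09,.087,.076),(-.09,-.163,.076),(.09,.087,.076),(.09,-.163,.076),(-.235,.067,.015)]
obs=[('top',u,l) for u,l in zip(T,L)]+[('side',S[0],L[0]),('side',S[1],L[1]),('side',S[2],L[3])]
print(p2w('top',T[:4],.076).round(3))
p,r=fit(obs,[.6,0,0]); print('shelf',p.round(4),np.degrees(p[2]),'\n',r.round(1))
a=.08;b=.03;h=.056
T=cp((395,215),8,(208,73),(372,103),(302,540),(135,512)); S=cp((300,305),8,(108,138),(120,340),(722,305),(700,108),(125,432),(710,400))
print(p2w('top',T,h).round(3)); print(p2w('side',S[:4],h).round(3))
L=[(a,b,h),(a,-b,h),(-a,-b,h),(-a,b,h)]
obs=[('top',u,l) for u,l in zip(T,L)]+[('side',u,l) for u,l in zip(S,[L[3],L[2],L[1],L[0],(-a,-b,0),(a,-b,0)])]
q,r=fit(obs,[.45,-.2,0]); print('orange',q.round(4),np.degrees(q[2]),'\n',r.round(1))
T=cp((275,130),4,(160,490),(240,468)); S=cp((290,160),4,(118,255),(163,315),(165,370))
obs=[('top',T[0],L[3]),('top',T[1],L[2]),('side',S[0],L[3]),('side',S[1],L[2]),('side',S[2],(-a,-b,0))]
# edge direction
e=p2w('top',cp((275,130),4,(132,340),(160,490),(208,330),(240,468)),h); 
for i in(0,2): d=e[i]-e[i+1]; print('edge yaw',np.degrees(np.arctan2(d[1],d[0])))
g,r=fit(obs,[.5,0,0]); print('blue',g.round(4),np.degrees(g[2]),'\n',r.round(1))
def inS(w): 
    c,s=np.cos(p[2]),np.sin(p[2]); d=np.array(w[:2])-p[:2]; return (c*d[0]+s*d[1])*1e3,(-s*d[0]+c*d[1])*1e3
for w in(q,g): print(np.round(inS(w),1),np.degrees(w[2]-p[2]))
E
python3 m0.py
```

```text
[[ 0.551  0.084  0.076]
 [ 0.597 -0.159  0.076]
 [ 0.726  0.119  0.076]
 [ 0.775 -0.124  0.076]]
shelf [0.6548 0.0171 0.1908] 10.931580983003691 
 [[-0.4  0.4]
 [ 0.5 -0.2]
 [-0.3 -0.2]
 [ 0.8  0.4]
 [ 0.3  0.1]
 [-0.4 -1. ]
 [ 0.  -0.3]
 [ 0.9  0.1]]
[[ 0.539 -0.27   0.056]
 [ 0.53  -0.329  0.056]
 [ 0.373 -0.305  0.056]
 [ 0.382 -0.246  0.056]]
[[ 0.382 -0.244  0.056]
 [ 0.373 -0.304  0.056]
 [ 0.527 -0.329  0.056]
 [ 0.538 -0.27   0.056]]
orange [ 0.4555 -0.2866 -0.1577] -9.037996137987433 
 [[-0.1 -0. ]
 [-0.   0. ]
 [-0.5  0.5]
 [-0.4  0.2]
 [-0.3  0.1]
 [-0.6 -0.2]
 [ 1.3 -0.4]
 [ 0.4 -0.4]
 [-0.4  1. ]
 [ 0.7  0.7]]
edge yaw 12.066563897609386
edge yaw 14.367237467029533
blue [0.5361 0.0272 0.3041] 17.42347262894298 
 [[-0.3 -0.3]
 [-0.  -0.6]
 [-0.7 -0.6]
 [ 0.1  0.3]
 [-0.2  1.2]]
[-253.2 -260.4] -19.969577120991122
[-114.6   32.4] 6.491891645939292
```

```bash
python3 - <<'E'
from h import *
import cell
print([ (n,getattr(cell,n)) for n in dir(cell) if not n.startswith('_')])
crop('top','pics/top0.png',290,200,64,72,8,'pics/t_bl.png')
E
```

```text
[('Unreachable', <class 'cell.Unreachable'>), ('calibration', <function make.<locals>.<lambda> at 0x7f16c27853a0>), ('hand_in', <function connect.<locals>.done at 0x7f16c27844a0>), ('observe', <function make.<locals>.<lambda> at 0x7f16c2785300>), ('read_camera', <function make.<locals>.drawn_camera at 0x7f16c2784e00>), ('tip_extent', 0.1734)]
```

View pics/t_bl.png

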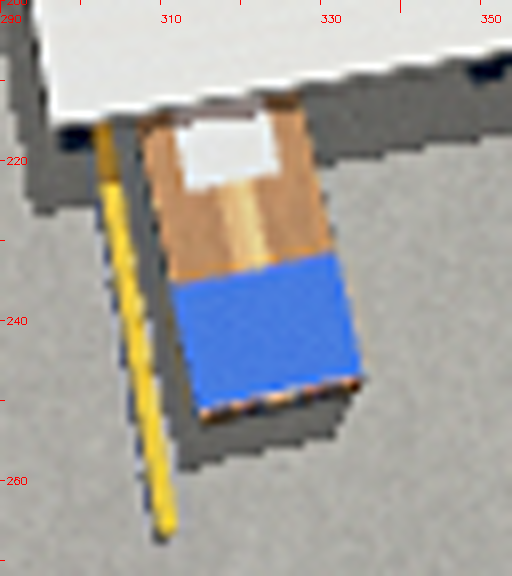

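```bash
python3 - <<'E'
from h import *
p=np.array([.6548,.0171,.1908])
P=p2w('top',cp((290,200),8,(143,130),(197,408),(300,100),(360,377),(168,282),(335,252),(122,180),(176,528)),[.056]*6+[.015]*2)
d=lambda a,b:np.degrees(np.arctan2(*(P[a]-P[b])[[1,0]]))
print('left',d(0,1),'right',d(2,3),'near',d(1,3)-90,'band',d(4,5)-90,'rail',d(6,7), np.linalg.norm(P[1]-P[3]))
c,s=np.cos(p[2]),np.sin(p[2])
for q in P: e=q[:2]-p[:2]; print(np.round([(c*e[0]+s*e[1])*1e3,(-s*e[0]+c*e[1])*1e3],1))
E
```

```text
left 12.485578337512552 right 13.535822543010093 near 12.254493962631287 band 11.714821539081669 rail 10.361139660537827 0.059003310520800406
[-92.6  55.7]
[-193.9   53. ]
[-91.1  -1.4]
[-192.6   -6. ]
[-147.9   55.8]
[-147.    -4.7]
[-103.9   66.4]
[-232.9   67.6]
```

```bash
cat >> h.py <<'E'
from scipy.spatial.transform import Rotation as Ro
SH=np.array([.6548,.0171,.1908])
def sh2w(x,y,z): # mm shelf -> world m
    c,s=np.cos(SH[2]),np.sin(SH[2]); x,y=x/1e3,y/1e3
    return np.array([SH[0]+c*x-s*y,SH[1]+s*x+c*y,z/1e3])
def w2sh(w):
    c,s=np.cos(SH[2]),np.sin(SH[2]); d=np.array(w[:2])-SH[:2]
    return np.array([(c*d[0]+s*d[1])*1e3,(-s*d[0]+c*d[1])*1e3,w[2]*1e3])
def Rtool(yaw): # tool x along world angle yaw+90 (shelf +y), z down
    x=[-np.sin(yaw),np.cos(yaw),0]; y=[np.cos(yaw),np.sin(yaw),0]
    return np.array([x,y,[0,0,-1]]).T
def row(p0,R0,p1,R1):
    return np.r_[Ro.from_matrix(R0.T@R1).as_rotvec(), R0.T@(p1-p0)]
def st():
    s=observe(); R=Ro.from_rotvec(s['orientation']).as_matrix()
    print('t',round(s['time'],2),'shelf',w2sh(s['ee_pos']).round(1),'world',s['ee_pos'].round(4),'yaw rel',np.degrees(np.arctan2(R[1,1],R[0,1])-SH[2]).round(2),'tilt',R[:2,2].round(4),'F',s['ft_force'].round(1),'w',round(s['width']*1e3,1),'q',s['joints'].round(2))
    return s['ee_pos'],R
E
python3 - <<'E'
from h import *
p,R=st()
print(row(p,R,sh2w(-175,24,260),Rtool(SH[2])).round(4))
E
```

```text
t 0.1 shelf [-364.8  550.6  404.3] world [0.1922 0.4885 0.4043] yaw rel -32.41 tilt [-0.0005 -0.0009] F [0.2 0.8 0.2] w 85.3 q [ 1.04  0.26 -0.05  1.26 -0.    1.42]
[-4.000e-04  9.000e-04 -5.656e-01 -3.427e-01  4.425e-01  1.445e-01]
```

>>> apply_moves:
  commands:
    - [0,0,-0.5656,-0.3427,0.4425,0.1445,1]
    - [0,0,-0.5656,-0.3427,0.4425,0.1445,1]
    - [0,0,-0.5656,-0.3427,0.4425,0.1445,1]
    - [0,0,-0.5656,-0.3427,0.4425,0.1445,1]
    - [0,0,-0.5656,-0.3427,0.4425,0.1445,1]
    - [0,0,-0.5656,-0.3427,0.4425,0.1445,1]
    - [0,0,-0.5656,-0.3427,0.4425,0.1445,1]
    - [0,0,-0.5656,-0.3427,0.4425,0.1445,1]
    - [0,0,-0.5656,-0.3427,0.4425,0.1445,1]
    - [0,0,-0.5656,-0.3427,0.4425,0.1445,1]
    - [0,0,-0.5656,-0.3427,0.4425,0.1445,1]
    - [0,0,-0.5656,-0.3427,0.4425,0.1445,1]

```text
time: 1.6
ee_pos: [0.4781, 0.008, 0.2601]
orientation: [-1.999, -2.422, 0.0]
ft_force: [-0.5, 0.2, 0.2]
width: 0.0851
```

```bash
python3 -c "
from h import *
st()"
```

```text
t 1.6 shelf [-175.2   24.6  260.1] world [0.4781 0.008  0.2601] yaw rel -0.0 tilt [-0.0008  0.0003] F [-0.5  0.2  0.2] w 85.1 q [-0.15  0.28 -0.44  0.85  0.   -0.34]
```

>>> apply_moves:
  commands:
    - [0,0,0,0,0,0.06,1]
    - [0,0,0,0,0,0.065,1]
    - [0,0,0,0,0,0.065,1]
    - [0,0,0,0,0,0.065,0]
    - [0,0,0,0,0,0.065,0]
    - [0,0,0,0,0,0.065,0]
    - [0,0,0,0,0,0.065,0]
    - [0,0,0,0,0,0.065,0]

```text
time: 2.6
ee_pos: [0.479, 0.0077, 0.197]
orientation: [1.997, 2.422, 0.002]
ft_force: [-4.5, 1.8, 18.6]
width: 0.0596
```

```bash
python3 -c "
from h import *
st()
cv2.imwrite('pics/side1.png',read_camera('side')[:,:,::-1]);crop('side','pics/side1.png',290,140,190,130,4,'pics/s1.png')"
```

```text
t 2.6 shelf [-174.4   24.1  197. ] world [0.479  0.0077 0.197 ] yaw rel 0.04 tilt [ 0.0028 -0.0003] F [-4.5  1.8 18.6] w 59.6 q [-0.15  0.35 -0.54  0.67  0.   -0.35]
```

View pics/s1.png

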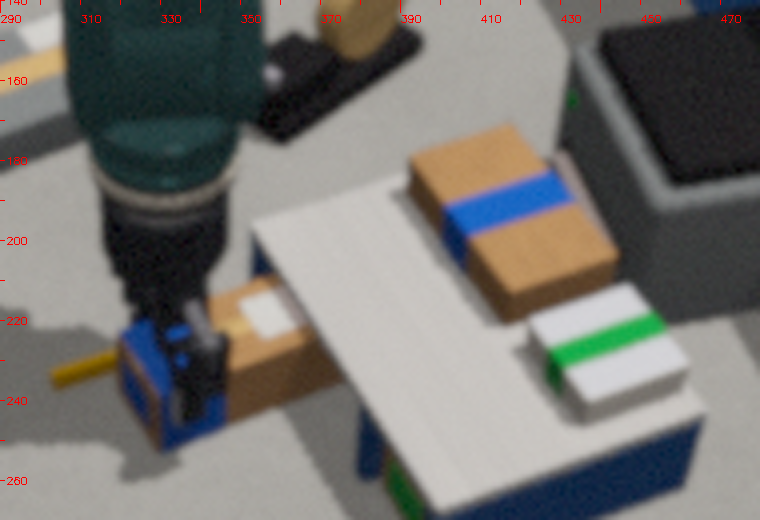

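>>> apply_moves:
  commands:
    - [0,0,0,0,0,-0.002,0]
    - [0,0,0,0.004,0.01,-0.002,0]
    - [0,0,0,0.008,0.02,-0.002,0]
    - [0,0,0,0.011,0.03,-0.002,0]
    - [0,0,0,0.012,0.03,-0.002,0]

```text
time: 3.28
ee_pos: [0.5065, 0.0249, 0.1972]
orientation: [2.0, 2.42, -0.004]
ft_force: [-4.3, -13.4, 3.4]
width: 0.0591
```

```bash
python3 -c "
from h import *
st()"
```

```text
t 3.27 shelf [-144.1   35.8  197.2] world [0.5065 0.0249 0.1972] yaw rel -0.08 tilt [-0.0004 -0.0032] F [ -4.3 -13.4   3.4] w 59.1 q [-0.11  0.39 -0.47  0.71 -0.   -0.3 ]
```

>>> apply_moves:
  commands:
    - [0,0,0,-0.0005,0.008,0,0]
    - [0,0,0,-0.0005,0.018,0,0]
    - [0,0,0,-0.0005,0.028,0,0]
    - [0,0,0,-0.0005,0.034,0,0]
    - [0,0,0,-0.0005,0.034,0,0]

```text
time: 3.9
ee_pos: [0.5394, 0.0309, 0.1972]
orientation: [2.001, 2.421, -0.005]
ft_force: [-8.0, -9.8, 8.0]
width: 0.0588
```

```bash
python3 -c "
from h import *
st()
for n in('top','side'): cv2.imwrite(f'pics/{n}2.png',read_camera(n)[:,:,::-1])
crop('side','pics/side2.png',290,140,190,130,4,'pics/s2.png');crop('top','pics/top2.png',290,190,64,72,8,'pics/t2.png')"
```

```text
t 3.9 shelf [-110.7   35.4  197.2] world [0.5394 0.0309 0.1972] yaw rel -0.07 tilt [-0.0015 -0.0025] F [-8.  -9.8  8. ] w 58.8 q [-0.09  0.44 -0.39  0.75 -0.   -0.28]
```

View pics/s2.png

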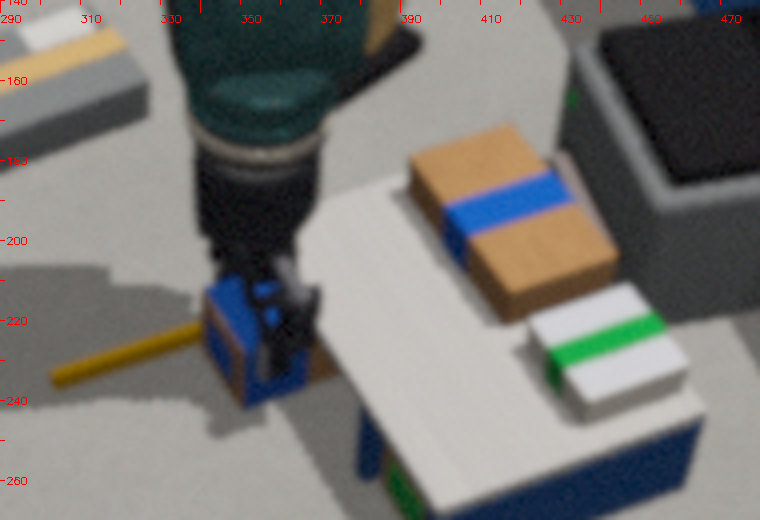

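View pics/t2.png

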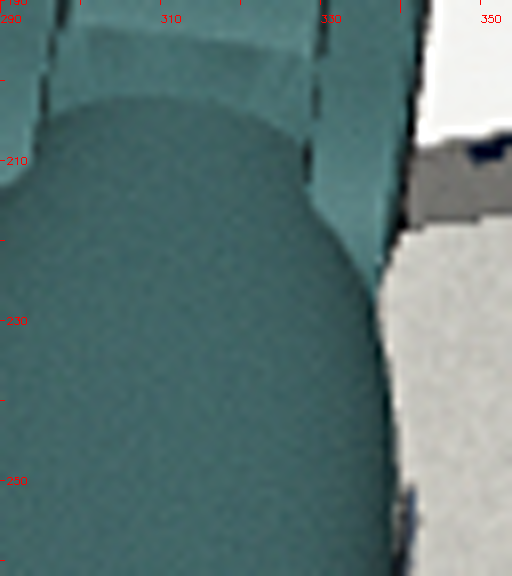

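>>> apply_moves:
  commands:
    - [0,0,0,0,0,0,1]
    - [0,0,0,0,0,0,1]
    - [0,0,0,0,0,0,1]
    - [0,0,0,0,-0.025,0,1]
    - [0,0,0,0,-0.05,0,1]
    - [0,0,0,0,-0.055,0,0.35]
    - [0,0,0,0,-0.055,0,0.35]
    - [0,0,0,0,-0.055,0,0.35]

```text
time: 5.0
ee_pos: [0.4861, 0.0207, 0.1973]
orientation: [1.999, 2.423, 0.001]
ft_force: [0.7, -0.1, 0.6]
width: 0.0324
```

```bash
python3 -c "
from h import *
st()
for n in('side',): cv2.imwrite(f'pics/{n}3.png',read_camera(n)[:,:,::-1])
crop('side','pics/side3.png',290,140,190,130,4,'pics/s3.png')"
```

```text
t 5.0 shelf [-165.    35.5  197.3] world [0.4861 0.0207 0.1973] yaw rel 0.01 tilt [ 0.0008 -0.0001] F [ 0.7 -0.1  0.6] w 32.4 q [-0.13  0.36 -0.52  0.68  0.   -0.32]
```

View pics/s3.png

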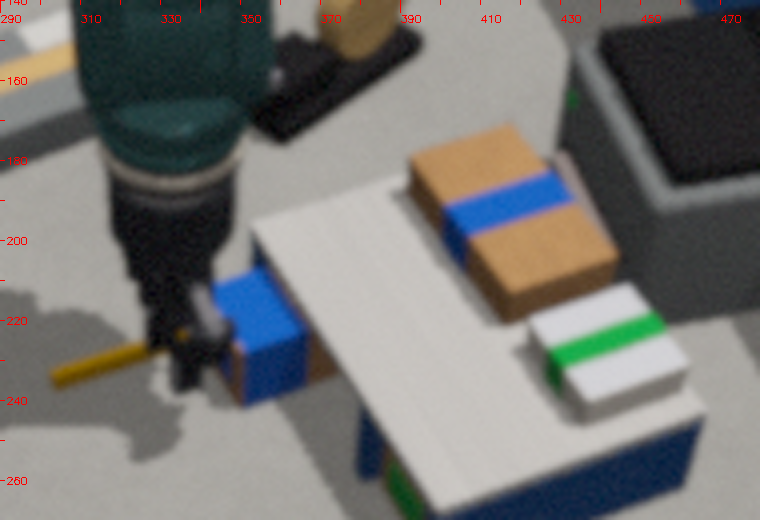

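>>> apply_moves:
  commands:
    - [0,0,0,0,0.02,0,0.35]
    - [0,0,0,0,0.025,0,0.35]
    - [0,0,0,0,0.03,0,0.35]
    - [0,0,0,0,0.035,0,0.35]
    - [0,0,0,0,0.037,0,0.35]

```text
time: 5.68
ee_pos: [0.5216, 0.0277, 0.197]
orientation: [-2.0, -2.423, 0.0]
ft_force: [-2.1, -1.0, -1.5]
width: 0.0294
```

```bash
python3 -c "
from h import *
st()"
```

```text
t 5.67 shelf [-128.8   35.7  197. ] world [0.5216 0.0277 0.197 ] yaw rel 0.0 tilt [-0.0002 -0.    ] F [-2.1 -1.  -1.5] w 29.4 q [-0.1   0.41 -0.43  0.72 -0.   -0.29]
```

Light sliding force (~2 N); continue in 2 mm steps.

>>> apply_moves:
  commands:
    - [0,0,0,0,0.002,0,0.35]
    - [0,0,0,0,0.003,0,0.35]
    - [0,0,0,0,0.004,0,0.35]

```text
time: 6.05
ee_pos: [0.5254, 0.0284, 0.1972]
orientation: [-2.0, -2.423, 0.0]
ft_force: [-1.4, -0.9, -1.6]
width: 0.0297
```

```bash
python3 -c "
from h import *
st()"
```

```text
t 6.05 shelf [-124.9   35.7  197.2] world [0.5254 0.0284 0.1972] yaw rel 0.0 tilt [-0.0001 -0.    ] F [-1.4 -0.9 -1.6] w 29.7 q [-0.1   0.42 -0.43  0.73 -0.   -0.29]
```

>>> apply_moves:
  commands:
    - [0,0,0,0,0.002,0,0.35]
    - [0,0,0,0,0.004,0,0.35]
    - [0,0,0,0,0.005,0,0.35]

```text
time: 6.42
ee_pos: [0.527, 0.029, 0.1969]
orientation: [-1.997, -2.419, 0.011]
ft_force: [-33.3, -11.4, 26.5]
width: 0.0297
```

```bash
python3 -c "
from h import *
st()
for n in('side',): cv2.imwrite(f'pics/{n}4.png',read_camera(n)[:,:,::-1])
crop('side','pics/side4.png',320,180,95,65,8,'pics/s4.png')"
```

```text
t 6.42 shelf [-123.2   35.9  196.9] world [0.527  0.029  0.1969] yaw rel -0.03 tilt [-0.0083 -0.0025] F [-33.3 -11.4  26.5] w 29.7 q [-0.1   0.42 -0.42  0.74 -0.   -0.29]
```

View pics/s4.png

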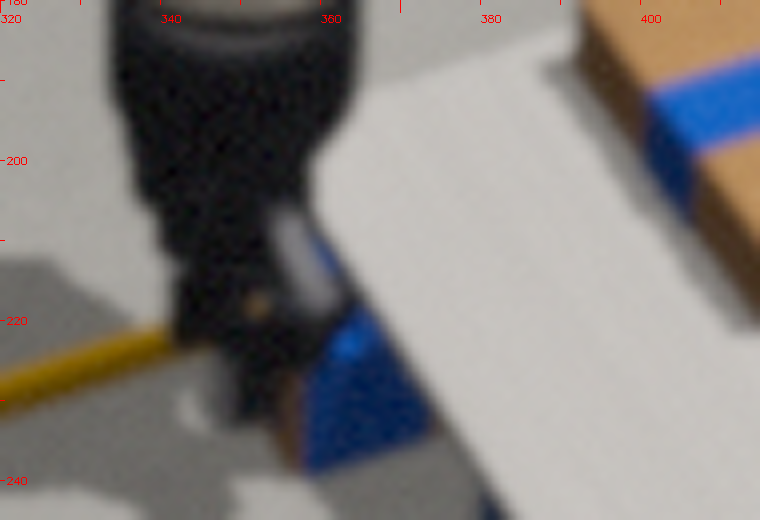

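```bash
python3 - <<'E'
from h import *
p0=sh2w(-120,35.5,197);R0=Rtool(SH[2])
q=np.array([.4555,-.2866,-.1577]); t=np.array([q[0]-.067*np.cos(q[2]),q[1]-.067*np.sin(q[2]),.26]); print(t, w2sh(t))
print(row(p0,R0,t,Rtool(q[2])).round(4))
E
```

```text
[ 0.3893314  -0.27607784  0.26      ] [-316.25064772 -237.51284882  260.        ]
[ 0.      0.      0.3485 -0.273  -0.1963 -0.063 ]
```

>>> apply_moves:
  commands:
    - [0,0,0,0,-0.04,0,0.35]
    - [0,0,0,-0.02,-0.08,-0.03,0.35]
    - [0,0,0.17,-0.08,-0.11,-0.063,0.5]
    - [0,0,0.3485,-0.13,-0.13,-0.063,1]
    - [0,0,0.3485,-0.18,-0.15,-0.063,1]
    - [0,0,0.3485,-0.23,-0.18,-0.063,1]
    - [0,0,0.3485,-0.273,-0.1963,-0.063,1]
    - [0,0,0.3485,-0.273,-0.1963,-0.063,1]
    - [0,0,0.3485,-0.273,-0.1963,-0.063,1]

```text
time: 7.6
ee_pos: [0.3894, -0.2757, 0.2602]
orientation: [2.39, 2.039, 0.0]
ft_force: [0.2, 0.9, -0.4]
width: 0.0852
```

```bash
python3 -c "
from h import *
st()
for n in('top','side'): cv2.imwrite(f'pics/{n}5.png',read_camera(n)[:,:,::-1])
crop('side','pics/side5.png',290,160,95,90,6,'pics/s5.png');crop('top','pics/top5.png',280,190,90,72,8,'pics/t5.png')
crop('side','pics/side5.png',290,270,110,100,6,'pics/s5o.png')"
```

```text
t 7.6 shelf [-316.1 -237.2  260.2] world [ 0.3894 -0.2757  0.2602] yaw rel -19.99 tilt [0.0002 0.0001] F [ 0.2  0.9 -0.4] w 85.2 q [-0.79  0.28 -0.45  0.85  0.   -0.63]
```

View pics/s5.png

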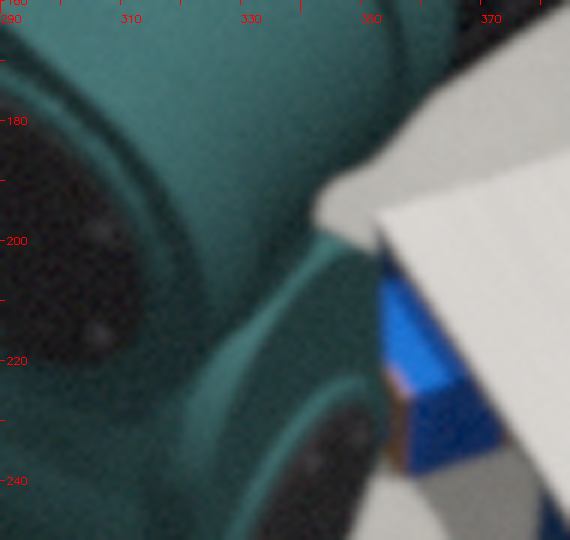

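View pics/t5.png

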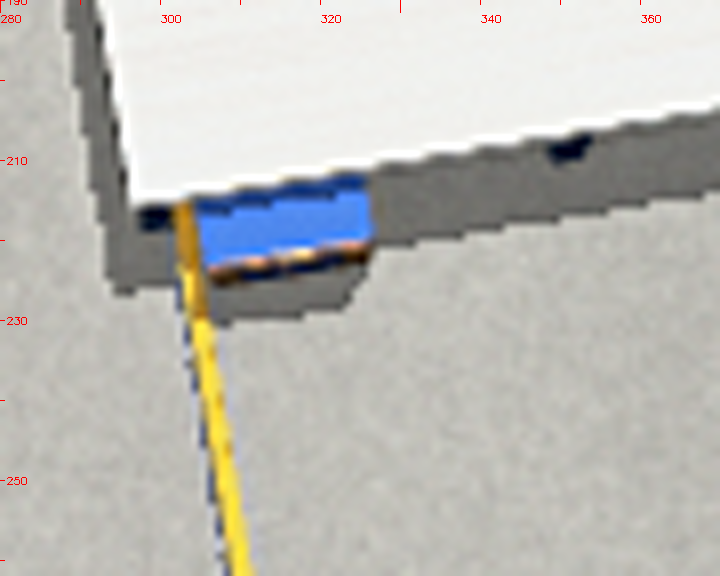

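View pics/s5o.png

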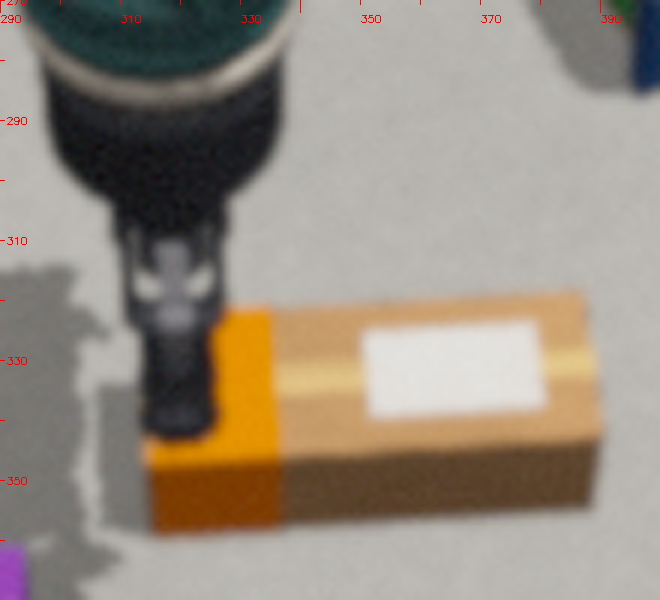

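The blue carton's near edge (top view, about (306,224) to (326,220)) sits right by the rail and parallel to the deck edge. The gripper straddles the orange band at (325,340) in the side view. I'll measure blue.

```bash
python3 - <<'E'
from h import *
P=p2w('top',cp((280,190),8,(207,268),(370,241),(372,190),(196,205)),.056)
for q in P: print(w2sh(q).round(1))
P=p2w('side',cp((290,160),6,(412,397),(405,470),(505,437)),[.056,0,0])
for q in P: print(w2sh(q).round(1))
E
```

```text
[-112.2   64.8   56. ]
[-112.2    5.8   56. ]
[-94.2   2.   56. ]
[-89.2  65.   56. ]
[-111.8    4.2   56. ]
[-109.3   12.4    0. ]
[-62.3  11.8   0. ]
```

>>> apply_moves:
  commands:
    - [0,0,0,0,0,0.06,1]
    - [0,0,0,0,0,0.069,1]
    - [0,0,0,0,0,0.069,1]
    - [0,0,0,0,0,0.069,0]
    - [0,0,0,0,0,0.068,0]
    - [0,0,0,0,0,0.067,0]
    - [0,0,0,0,0,0.067,0]

```text
time: 8.57
ee_pos: [0.3894, -0.276, 0.1935]
orientation: [2.389, 2.039, -0.0]
ft_force: [-0.6, -0.7, -1.4]
width: 0.0591
```

```bash
python3 -c "
from h import *
st()"
```

```text
t 8.57 shelf [-316.2 -237.4  193.5] world [ 0.3894 -0.276   0.1935] yaw rel -19.97 tilt [ 0.0001 -0.0003] F [-0.6 -0.7 -1.4] w 59.1 q [-0.79  0.36 -0.55  0.66 -0.   -0.63]
```

```bash
python3 - <<'E'
from h import *
y0=-.1577
p0=sh2w(-316.25,-237.5,193);R0=Rtool(y0)
for k in (.12,.3,.5,.7,.88,1):
    x=-316.25+k*(316.25-267); y=-237.5+k*(237.5-29); print((row(p0,R0,sh2w(x,y,193.5),Rtool(y0+k*(SH[2]-y0)))).round(4).tolist())
E
```

```text
[0.0, 0.0, -0.0418, 0.0255, -0.003, -0.0005]
[0.0, 0.0, -0.1046, 0.0638, -0.0075, -0.0005]
[0.0, 0.0, -0.1743, 0.1064, -0.0125, -0.0005]
[0.0, 0.0, -0.2439, 0.1489, -0.0174, -0.0005]
[0.0, 0.0, -0.3067, 0.1873, -0.0219, -0.0005]
[0.0, 0.0, -0.3485, 0.2128, -0.0249, -0.0005]
```

>>> apply_moves:
  commands:
    - [0,0,-0.042,0.0255,-0.003,-0.0005,0]
    - [0,0,-0.105,0.0638,-0.0075,-0.0005,0]
    - [0,0,-0.174,0.1064,-0.0125,-0.0005,0]
    - [0,0,-0.244,0.1489,-0.0174,-0.0005,0]
    - [0,0,-0.307,0.1873,-0.0219,-0.0005,0]
    - [0,0,-0.3485,0.2128,-0.0249,-0.0005,0]
    - [0,0,-0.3485,0.2128,-0.0249,-0.0005,0]

```text
time: 9.45
ee_pos: [0.398, -0.0604, 0.1937]
orientation: [-1.996, -2.425, -0.0]
ft_force: [0.3, -0.1, -2.0]
width: 0.059
```

```bash
python3 -c "
from h import *
st()
for n in('top','side'): cv2.imwrite(f'pics/{n}6.png',read_camera(n)[:,:,::-1])
crop('side','pics/side6.png',270,170,150,110,5,'pics/s6.png');crop('top','pics/top6.png',280,190,100,75,8,'pics/t6.png')"
```

```text
t 9.45 shelf [-266.9  -27.4  193.7] world [ 0.398  -0.0604  0.1937] yaw rel 0.17 tilt [-0.0002  0.0004] F [ 0.3 -0.1 -2. ] w 59.0 q [-0.35  0.25 -0.72  0.6   0.   -0.55]
```

View pics/s6.png

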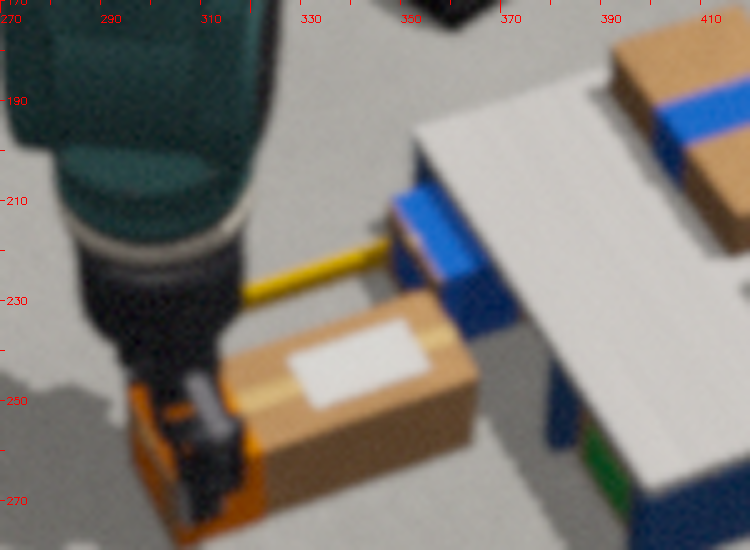

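View pics/t6.png

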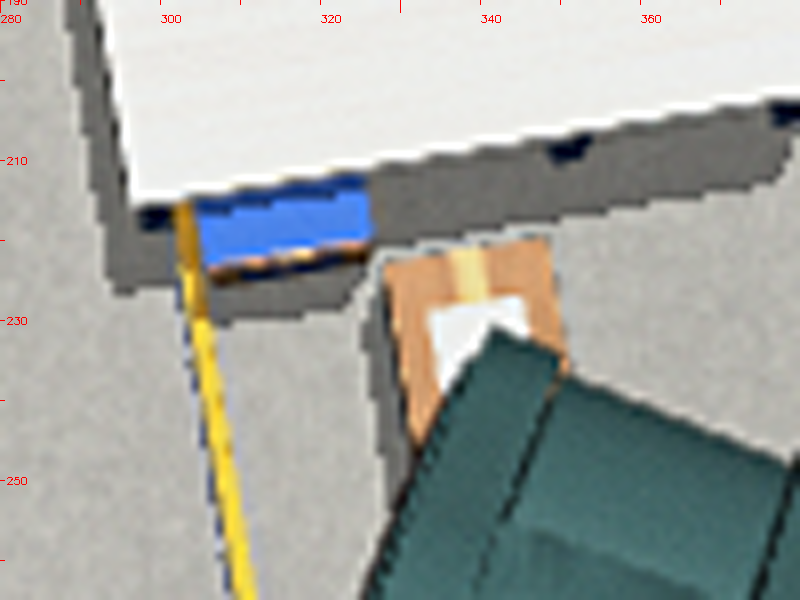

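```bash
python3 - <<'E'
from h import *
P=p2w('top',cp((280,190),8,(386,266),(549,238),(411,440),(567,370)),.056)
for q in P: print(w2sh(q).round(1))
E
```

```text
[-122.     1.6   56. ]
[-121.6  -57.5   56. ]
[-184.9    3.2   56. ]
[-169.4  -55.8   56. ]
```

>>> apply_moves:
  commands:
    - [0,0,-0.026,-0.003,0,0,0]
    - [0,0,-0.026,-0.003,0.015,0,0]
    - [0,0,-0.026,-0.003,0.035,0,0]
    - [0,0,-0.026,-0.003,0.055,0,0]
    - [0,0,-0.026,-0.003,0.075,0,0]
    - [0,0,-0.026,-0.003,0.095,0,0]
    - [0,0,-0.026,-0.003,0.1,0,0]

```text
time: 10.42
ee_pos: [0.4985, -0.046, 0.1935]
orientation: [1.968, 2.448, 0.0]
ft_force: [-0.8, -1.1, -1.0]
width: 0.0592
```

```bash
python3 -c "
from h import *
st()
for n in('side',): cv2.imwrite(f'pics/{n}7.png',read_camera(n)[:,:,::-1])
crop('side','pics/side7.png',290,170,150,110,5,'pics/s7.png')"
```

```text
t 10.43 shelf [-165.5  -32.3  193.5] world [ 0.4985 -0.046   0.1935] yaw rel 1.48 tilt [ 0.0007 -0.0002] F [-0.8 -1.1 -1. ] w 59.2 q [-0.25  0.39 -0.49  0.69  0.   -0.47]
```

View pics/s7.png

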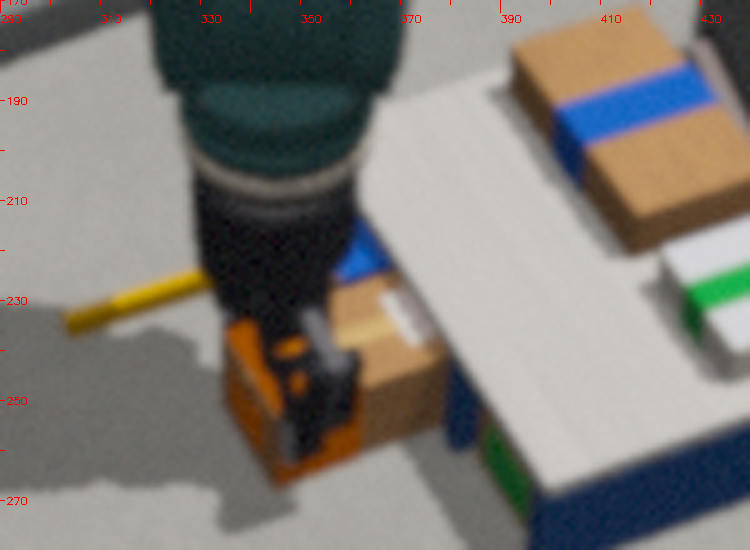

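>>> apply_moves:
  commands:
    - [0,0,0,-0.0005,0.02,0,0]
    - [0,0,0,-0.001,0.036,0,0]
    - [0,0,0,0.001,0.036,0,0]
    - [0,0,0,0.003,0.036,0,0]
    - [0,0,0,0.004,0.036,0,0]

```text
time: 11.1
ee_pos: [0.5307, -0.0343, 0.1938]
orientation: [1.969, 2.448, -0.001]
ft_force: [1.8, -1.6, -2.6]
width: 0.059
```

```bash
python3 -c "
from h import *
st()
print(observe()['ft_torque'])"
```

```text
t 11.1 shelf [-131.6  -26.9  193.8] world [ 0.5307 -0.0343  0.1938] yaw rel 1.46 tilt [-0.0001 -0.0004] F [ 1.8 -1.6 -2.6] w 59.0 q [-0.22  0.43 -0.42  0.73 -0.   -0.43]
[-0.50260086 -0.09241981 -0.38189956]
```

>>> apply_moves:
  commands:
    - [0,0,0,0.001,0,0,0]
    - [0,0,0,0.002,0,0,0]
    - [0,0,0,0.003,0,0,0]

```text
time: 11.48
ee_pos: [0.5304, -0.0322, 0.1939]
orientation: [1.97, 2.445, -0.004]
ft_force: [-3.0, -15.6, 1.5]
width: 0.0591
```

```bash
python3 -c "
from h import *
st()
print(observe()['ft_torque'])"
```

```text
t 11.47 shelf [-131.5  -24.8  193.9] world [ 0.5304 -0.0322  0.1939] yaw rel 1.34 tilt [-0.0004 -0.0033] F [ -3.  -15.6   1.5] w 59.1 q [-0.21  0.43 -0.42  0.72 -0.   -0.43]
[-3.07436722  0.30736603 -1.81728777]
```

>>> apply_moves:
  commands:
    - [0,0,0,0,0,0,1]
    - [0,0,0,-0.001,0,0,1]
    - [0,0,0,-0.001,0,0,1]
    - [0,0,0,-0.001,-0.03,0,1]
    - [0,0,0.026,-0.001,-0.055,0,1]
    - [0,0,0.026,-0.001,-0.055,0,0.35]
    - [0,0,0.026,-0.001,-0.055,0,0.35]
    - [0,0,0.026,-0.001,-0.055,0,0.35]

```text
time: 12.48
ee_pos: [0.4778, -0.044, 0.1937]
orientation: [1.999, 2.423, 0.0]
ft_force: [1.0, 0.7, -0.2]
width: 0.0324
```

```bash
python3 -c "
from h import *
st()
for n in('top','side'): cv2.imwrite(f'pics/{n}8.png',read_camera(n)[:,:,::-1])
crop('side','pics/side8.png',290,170,150,110,5,'pics/s8.png');crop('top','pics/top8.png',280,190,100,75,8,'pics/t8.png')"
```

```text
t 12.47 shelf [-185.3  -26.4  193.7] world [ 0.4778 -0.044   0.1937] yaw rel 0.03 tilt [ 0.0006 -0.0001] F [ 1.   0.7 -0.2] w 32.4 q [-0.26  0.36 -0.54  0.67  0.   -0.45]
```

View pics/s8.png

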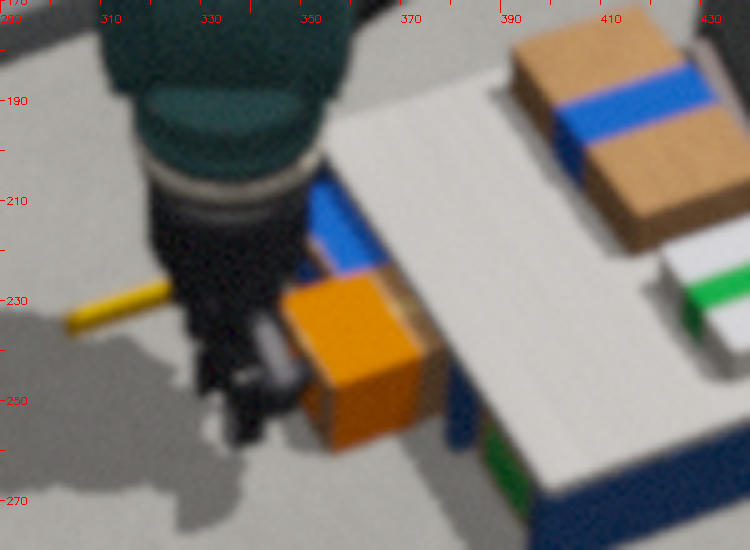

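View pics/t8.png

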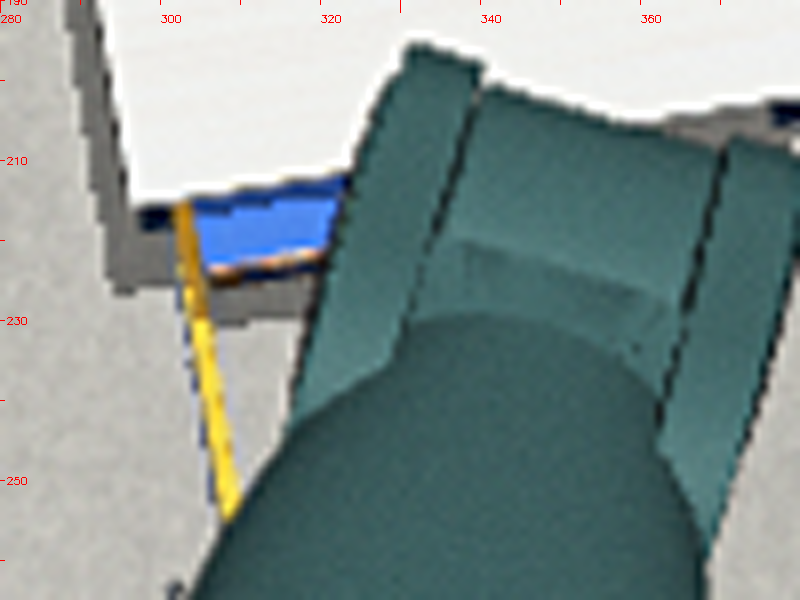

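>>> apply_moves:
  commands:
    - [0,0,0,0.0015,0.025,0,0.35]
    - [0,0,0,0.0015,0.032,0,0.35]
    - [0,0,0,0.0015,0.039,0,0.35]
    - [0,0,0,0.0015,0.046,0,0.35]
    - [0,0,0,0.0015,0.052,0,0.35]
    - [0,0,0,0.0015,0.056,0,0.35]
    - [0,0,0,0.0015,0.058,0,0.35]

```text
time: 13.45
ee_pos: [0.5339, -0.0316, 0.1937]
orientation: [-2.0, -2.423, 0.0]
ft_force: [-2.7, -0.7, 0.2]
width: 0.0297
```

```bash
python3 -c "
from h import *
st()"
```

```text
t 13.45 shelf [-127.9  -24.8  193.7] world [ 0.5339 -0.0316  0.1937] yaw rel -0.0 tilt [-0.0001 -0.0001] F [-2.7 -0.7  0.2] w 29.7 q [-0.21  0.43 -0.41  0.73 -0.   -0.4 ]
```

>>> apply_moves:
  commands:
    - [0,0,0,0,0.002,0,0.35]
    - [0,0,0,0,0.004,0,0.35]
    - [0,0,0,0,0.006,0,0.35]
    - [0,0,0,0,0.0065,0,0.35]

```text
time: 13.95
ee_pos: [0.5381, -0.0305, 0.1936]
orientation: [-1.999, -2.42, 0.008]
ft_force: [-21.7, -8.8, 16.6]
width: 0.0298
```

```bash
python3 -c "
from h import *
st()"
```

```text
t 13.95 shelf [-123.6  -24.6  193.6] world [ 0.5381 -0.0305  0.1936] yaw rel -0.03 tilt [-0.0054 -0.0018] F [-21.7  -8.8  16.6] w 29.8 q [-0.21  0.44 -0.39  0.74 -0.   -0.4 ]
```

>>> apply_moves:
  commands:
    - [0,0,0,0,-0.04,0,0.35]
    - [0,0,0,0,-0.08,-0.03,0.35]
    - [0,0,0,0.04,-0.11,-0.07,0.35]
    - [0,0,0.15,0.09,-0.14,-0.11,0.35]
    - [0,0,0.3,0.14,-0.16,-0.14,0.35]
    - [0,0,0.4,0.19,-0.18,-0.15,0.35]
    - [0,0,0.5,0.24,-0.2,-0.16,0.35]
    - [0,0,0.5,0.3,-0.2,-0.16,0.35]
    - [0,0,0.5,0.36,-0.21,-0.17,0.35]
    - [0,0,0.5,0.41,-0.22,-0.17,0.35]
    - [0,0,0.5,0.45,-0.22,-0.17,0.35]

```text
time: 15.32
ee_pos: [0.2375, 0.3718, 0.3641]
orientation: [-2.535, -1.855, -0.002]
ft_force: [0.9, -0.3, -0.1]
width: 0.0296
```

```bash
python3 -c "
from h import *
st()
for n in('top','side'): cv2.imwrite(f'pics/{n}9.png',read_camera(n)[:,:,::-1])
crop('side','pics/side9.png',320,180,100,75,8,'pics/s9.png');crop('top','pics/top9.png',280,190,100,75,8,'pics/t9.png')"
```

```text
t 15.32 shelf [-342.5  427.4  364.1] world [0.2375 0.3718 0.3641] yaw rel -28.54 tilt [0.0006 0.0011] F [ 0.9 -0.3 -0.1] w 29.6 q [ 0.82  0.14 -0.33  1.11  0.    1.12]
```

View pics/s9.png

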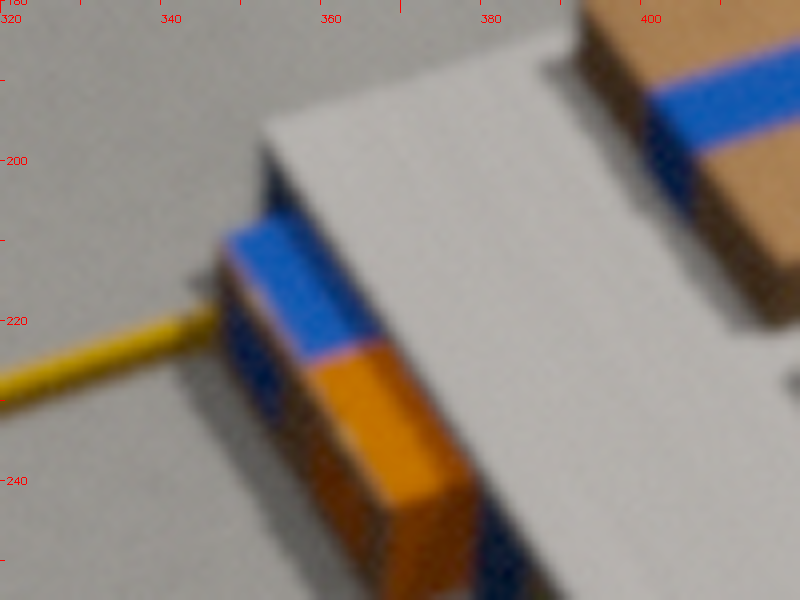

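View pics/t9.png

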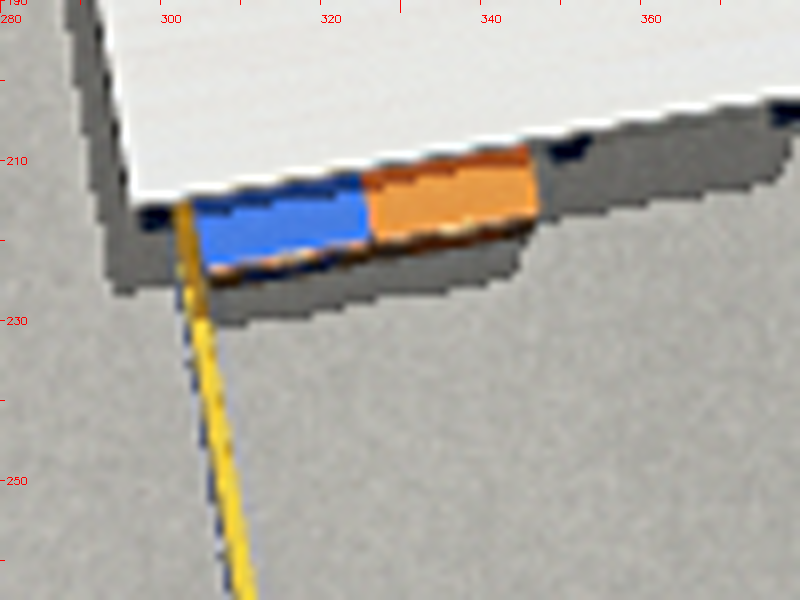

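View pics/side9.png

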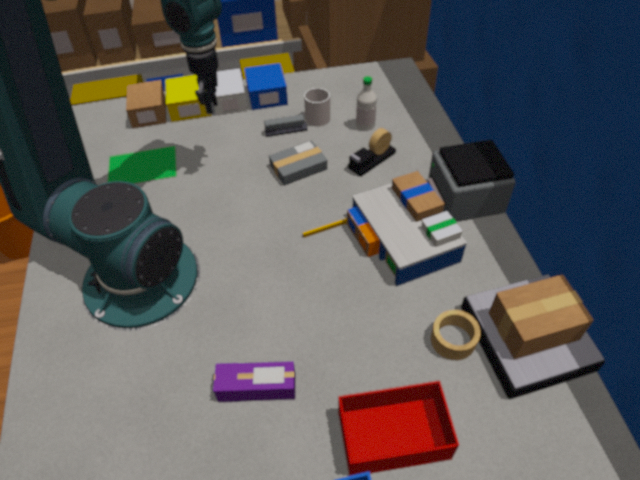

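```bash
python3 - <<'E'
from h import *
P=p2w('top',cp((280,190),8,(208,269),(370,243),(538,217),(528,147),(362,190),(196,205)),.056)
for q in P: print('top',w2sh(q).round(1))
R=p2w('top',cp((280,190),8,(208,310),(256,590)),.015)
for q in R: print('rail',w2sh(q).round(1))
P=p2w('side',cp((320,180),8,(225,240),(303,362),(388,506),(475,480),(385,340)),.056)
for q in P: print('side',w2sh(q).round(1))
crop('top','pics/top9.png',294,208,40,24,18,'pics/t9z.png')
crop('side','pics/side9.png',335,200,40,30,18,'pics/s9z.png')
E
```

```text
top [-112.6   64.5   56. ]
top [-112.9    5.9   56. ]
top [-113.5  -54.9   56. ]
top [-88.  -55.6  56. ]
top [-93.6   5.6  56. ]
top [-89.2  65.   56. ]
rail [-122.4   67.2   15. ]
rail [-226.4   66.6   15. ]
side [-112.7   64.4   56. ]
side [-112.3    7.8   56. ]
side [-113.9  -54.7   56. ]
side [-85.5 -56.1  56. ]
side [-85.3   5.8  56. ]
```

View pics/t9z.png

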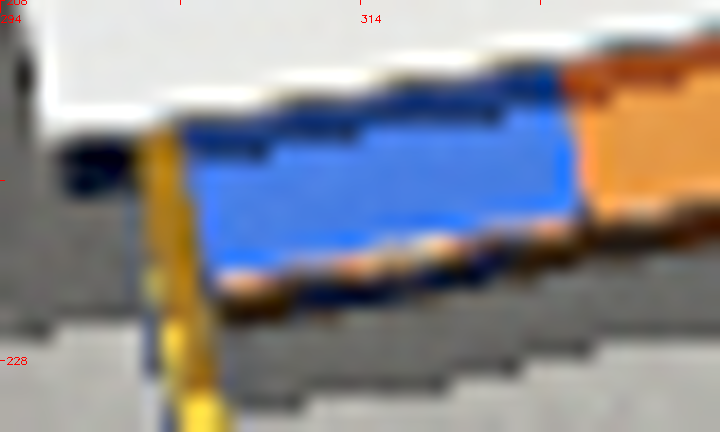

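View pics/s9z.png

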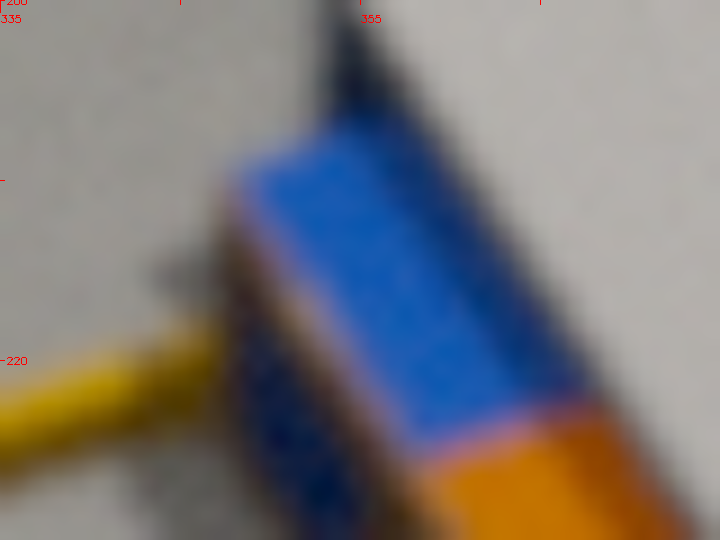

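Both ends lie on one line (x ≈ -112.5 to -113.5), the two span 119.4 mm, and no gap shows between them. The rail side looks 1–2 mm uncertain, which is calibration level. I'll check it with a light sideways press from the right, then square both ends against the stop.

```bash
python3 - <<'E'
from h import *
p,R=st()
print(row(p,R,sh2w(-150,-98,260),Rtool(SH[2])).round(4))
E
```

```text
t 15.43 shelf [-341.7  428.1  363.7] world [0.2381 0.3727 0.3637] yaw rel -28.45 tilt [0.0004 0.0015] F [-0.3 -0.7 -0.4] w 30.0 q [ 0.82  0.14 -0.32  1.1   0.    1.12]
[ 4.000e-04 -1.500e-03 -4.966e-01 -3.714e-01  4.192e-01  1.031e-01]
```

>>> apply_moves:
  commands:
    - [0,0,-0.4966,-0.3714,0.4192,0.1031,0]
    - [0,0,-0.4966,-0.3714,0.4192,0.1031,0]
    - [0,0,-0.4966,-0.3714,0.4192,0.1031,0]
    - [0,0,-0.4966,-0.3714,0.4192,0.1031,0]
    - [0,0,-0.4966,-0.3714,0.4192,0.1031,0]
    - [0,0,-0.4966,-0.3714,0.4192,0.1031,0]
    - [0,0,-0.4966,-0.3714,0.4192,0.1031,0]
    - [0,0,-0.4966,-0.3714,0.4192,0.1031,0]
    - [0,0,-0.4966,-0.3714,0.4192,0.1031,0]
    - [0,0,-0.4966,-0.3714,0.4192,0.1031,0]
    - [0,0,-0.4966,-0.3714,0.4192,0.1031,0]
    - [0,0,-0.4966,-0.3714,0.4192,0.1031,0]

```text
time: 16.92
ee_pos: [0.5246, -0.1115, 0.2607]
orientation: [-2.004, -2.419, -0.0]
ft_force: [-0.6, -0.0, -0.3]
width: -0.0003
```

```bash
python3 -c "
from h import *
st()"
```

```text
t 16.93 shelf [-152.3 -101.6  260.7] world [ 0.5246 -0.1115  0.2607] yaw rel -0.22 tilt [-0.0004  0.0003] F [-0.6 -0.  -0.3] w -0.3 q [-0.36  0.37 -0.3   0.9   0.   -0.55]
```

>>> apply_moves:
  commands:
    - [0,0,0,0,0.0,0.05,0]
    - [0,0,0,0,0.02,0.066,0]
    - [0,0,0,0,0.045,0.066,0]
    - [0,0,0,0.015,0.045,0.066,0]
    - [0,0,0,0.022,0.045,0.066,0]
    - [0,0,0,0.025,0.045,0.066,0]

```text
time: 17.68
ee_pos: [0.5639, -0.0777, 0.195]
orientation: [2.003, 2.42, 0.0]
ft_force: [-0.2, 0.5, -0.7]
width: -0.0002
```

```bash
python3 -c "
from h import *
st()
for n in('top','side'): cv2.imwrite(f'pics/{n}10.png',read_camera(n)[:,:,::-1])
crop('side','pics/side10.png',310,180,100,90,6,'pics/s10.png')"
```

```text
t 17.68 shelf [-107.3  -75.9  195. ] world [ 0.5639 -0.0777  0.195 ] yaw rel -0.14 tilt [ 0.0001 -0.    ] F [-0.2  0.5 -0.7] w -0.2 q [-0.28  0.48 -0.32  0.77 -0.   -0.47]
```

View pics/s10.png

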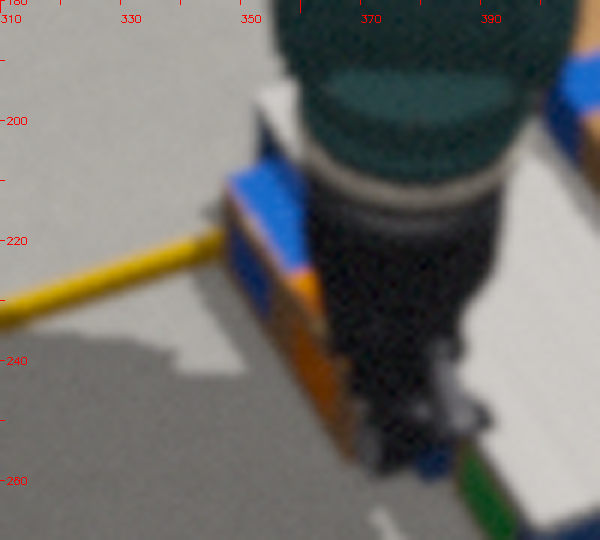

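Fingers stand just right of the orange end, in front of the divider. Press left in 1–2 mm steps.

>>> apply_moves:
  commands:
    - [0,0,0,0.002,0,0,0]
    - [0,0,0,0.004,0,0,0]
    - [0,0,0,0.005,0,0,0]

```text
time: 18.15
ee_pos: [0.5637, -0.0737, 0.1946]
orientation: [-2.004, -2.419, 0.0]
ft_force: [-0.2, 0.1, -0.9]
width: 0.0001
```

```bash
python3 -c "
from h import *
st()"
```

```text
t 18.15 shelf [-106.7  -71.9  194.6] world [ 0.5637 -0.0737  0.1946] yaw rel -0.2 tilt [-0.  0.] F [-0.2  0.1 -0.9] w 0.1 q [-0.27  0.48 -0.32  0.77  0.   -0.46]
```

>>> apply_moves:
  commands:
    - [0,0,0,0.002,0,0,0]
    - [0,0,0,0.003,0,0,0]

```text
time: 18.4
ee_pos: [0.5631, -0.0707, 0.1946]
orientation: [2.004, 2.419, -0.001]
ft_force: [-0.8, -2.7, 0.4]
width: -0.0
```

>>> apply_moves:
  commands:
    - [0,0,0,0.001,0,0,0]
    - [0,0,0,0.0015,0,0,0]

```text
time: 18.65
ee_pos: [0.5627, -0.0694, 0.1945]
orientation: [-2.004, -2.419, 0.001]
ft_force: [-2.4, -4.7, 1.9]
width: -0.0
```

>>> apply_moves:
  commands:
    - [0,0,0,0.001,0,0,0]
    - [0,0,0,0.001,0,0,0]

```text
time: 18.9
ee_pos: [0.5626, -0.0684, 0.1945]
orientation: [2.004, 2.419, -0.001]
ft_force: [-2.3, -5.7, 1.2]
width: -0.0001
```

```bash
python3 -c "
from h import *
st()
for n in('top','side'): cv2.imwrite(f'pics/{n}11.png',read_camera(n)[:,:,::-1])
crop('side','pics/side11.png',310,180,100,90,6,'pics/s11.png')
crop('top','pics/top11.png',290,200,50,36,14,'pics/t11.png')"
```

```text
t 18.9 shelf [-106.8  -66.5  194.5] world [ 0.5626 -0.0684  0.1945] yaw rel -0.21 tilt [-0.0004 -0.0006] F [-2.3 -5.7  1.2] w -0.1 q [-0.26  0.48 -0.32  0.77 -0.   -0.45]
```

View pics/t11.png

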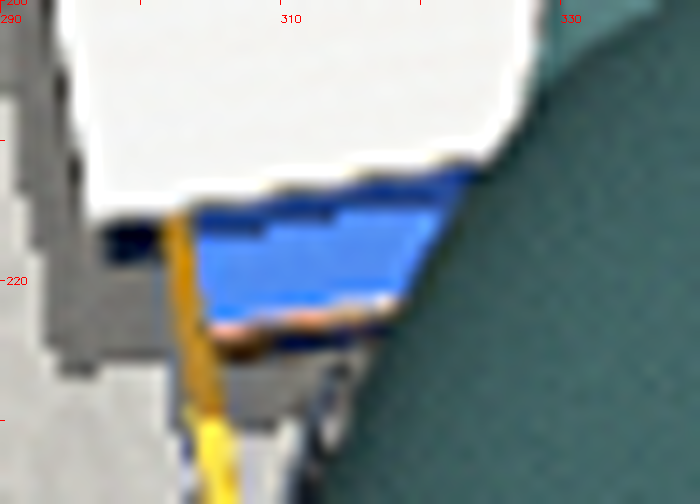

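View pics/s11.png

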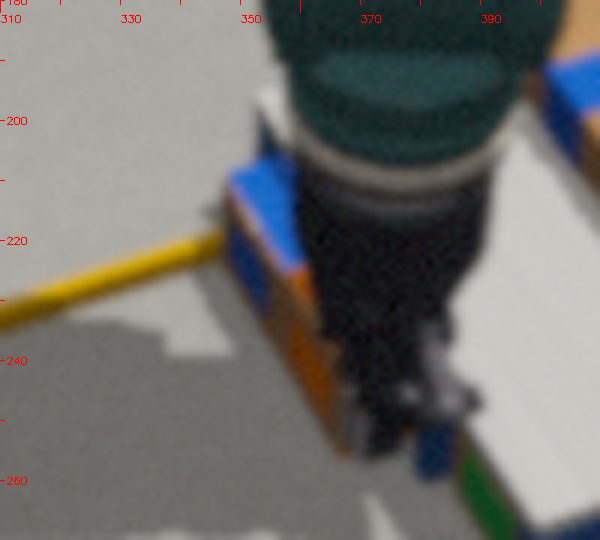

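```bash
python3 - <<'E'
import cv2
a=cv2.imread('pics/top9.png');b=cv2.imread('pics/top11.png')
for r in (218,220,222):
    print(r); 
    for im in(a,b): print(im[r,300:309,0].tolist(), im[r,300:309,2].tolist())
a=cv2.imread('pics/side9.png');b=cv2.imread('pics/side11.png')
for r in (210,212,214):
    for im in(a,b): print('s',r,im[r,344:356,0].tolist())
E
```

```text
218
[66, 56, 35, 28, 145, 241, 237, 232, 230] [45, 66, 161, 175, 106, 71, 73, 75, 71]
[73, 61, 43, 25, 255, 254, 247, 246, 245] [48, 73, 185, 196, 98, 81, 83, 87, 82]
220
[107, 107, 48, 31, 41, 239, 234, 230, 227] [109, 94, 156, 168, 144, 77, 64, 76, 72]
[113, 122, 54, 22, 221, 250, 244, 243, 243] [116, 107, 178, 194, 116, 79, 80, 79, 80]
222
[94, 105, 73, 40, 20, 172, 247, 247, 249] [98, 94, 130, 165, 153, 87, 61, 61, 61]
[114, 120, 80, 38, 135, 255, 255, 248, 220] [114, 113, 148, 190, 138, 73, 63, 100, 143]
s 210 [144, 143, 134, 129, 145, 169, 175, 177, 176, 176, 173, 164]
s 210 [166, 162, 152, 143, 161, 185, 197, 200, 199, 199, 198, 187]
s 212 [141, 137, 117, 91, 106, 141, 165, 173, 176, 177, 175, 174]
s 212 [163, 157, 136, 101, 102, 149, 183, 195, 199, 200, 199, 198]
s 214 [114, 103, 86, 57, 48, 82, 127, 159, 175, 177, 176, 178]
s 214 [134, 118, 101, 68, 58, 88, 137, 171, 192, 199, 200, 199]
```

>>> apply_moves:
  commands:
    - [0,0,0,0.001,0,0,0]
    - [0,0,0,0.001,0,0,0]

```text
time: 19.25
ee_pos: [0.5626, -0.0679, 0.1948]
orientation: [2.004, 2.418, -0.003]
ft_force: [-3.0, -9.6, 1.2]
width: 0.0004
```

>>> apply_moves:
  commands:
    - [0,0,0,0.001,0,0,0]
    - [0,0,0,0.001,0,0,0]

```text
time: 19.5
ee_pos: [0.5626, -0.0675, 0.195]
orientation: [2.003, 2.416, -0.004]
ft_force: [-2.6, -15.5, 2.3]
width: -0.0004
```

>>> apply_moves:
  commands:
    - [0,0,-0.0037,-0.012,0,0,0]
    - [0,0,-0.0037,-0.012,-0.03,0,0]
    - [0,0,-0.0037,0.0,-0.05,0,0.53]
    - [0,0,-0.0037,0.035,-0.055,0,0.53]
    - [0,0,-0.0037,0.07,-0.055,0,0.53]
    - [0,0,-0.0037,0.07,-0.055,0,0.53]

```text
time: 20.25
ee_pos: [0.4948, -0.0063, 0.1946]
orientation: [-1.996, -2.425, -0.001]
ft_force: [1.0, -0.1, 0.8]
width: 0.0454
```

```bash
python3 -c "
from h import *
st()"
```

```text
t 20.25 shelf [-161.5    7.4  194.6] world [ 0.4948 -0.0063  0.1946] yaw rel 0.16 tilt [-0.0002  0.001 ] F [ 1.  -0.1  0.8] w 45.4 q [-0.18  0.38 -0.51  0.69  0.   -0.37]
```

>>> apply_moves:
  commands:
    - [0,0,0.002,0,0.025,0,0.53]
    - [0,0,0.002,0,0.035,0,0.53]
    - [0,0,0.002,0,0.037,0,0.53]
    - [0,0,0.002,0,0.038,0,0.53]
    - [0,0,0.002,0,0.039,0,0.53]

```text
time: 20.88
ee_pos: [0.5319, -0.0011, 0.1943]
orientation: [-2.001, -2.419, 0.006]
ft_force: [-14.7, -7.8, 11.8]
width: 0.0451
```

```bash
python3 -c "
from h import *
st()"
```

```text
t 20.88 shelf [-124.1    5.4  194.3] world [ 0.5319 -0.0011  0.1943] yaw rel -0.15 tilt [-0.004  -0.0014] F [-14.7  -7.8  11.8] w 45.1 q [-0.15  0.43 -0.41  0.73 -0.   -0.34]
```

>>> apply_moves:
  commands:
    - [0,0,0,0,0.001,0,0.53]
    - [0,0,0,0,0.0015,0,0.53]
    - [0,0,0,0,0.0015,0,0.53]

```text
time: 21.25
ee_pos: [0.5323, -0.001, 0.1942]
orientation: [-2.001, -2.417, 0.009]
ft_force: [-21.5, -9.0, 17.0]
width: 0.045
```

```bash
python3 -c "
from h import *
st()"
```

```text
t 21.25 shelf [-123.7    5.5  194.2] world [ 0.5323 -0.001   0.1942] yaw rel -0.17 tilt [-0.0064 -0.0021] F [-21.5  -9.   17. ] w 45.0 q [-0.15  0.43 -0.41  0.73 -0.   -0.34]
```

>>> apply_moves:
  commands:
    - [0,0,0,0,-0.04,0,0.53]
    - [0,0,0,0,-0.08,-0.03,0.53]
    - [0,0,0,0.03,-0.11,-0.07,0.53]
    - [0,0,0.15,0.08,-0.14,-0.11,0.53]
    - [0,0,0.3,0.13,-0.16,-0.14,0.53]
    - [0,0,0.4,0.18,-0.18,-0.15,0.53]
    - [0,0,0.5,0.23,-0.2,-0.16,0.53]
    - [0,0,0.5,0.29,-0.2,-0.16,0.53]
    - [0,0,0.5,0.35,-0.21,-0.17,0.53]
    - [0,0,0.5,0.4,-0.22,-0.17,0.53]
    - [0,0,0.5,0.42,-0.22,-0.17,0.53]
    - [0,0,0.5,0.42,-0.22,-0.17,0.53]

```text
time: 22.75
ee_pos: [0.2398, 0.3716, 0.3643]
orientation: [-2.537, -1.853, 0.001]
ft_force: [-0.3, 0.1, 0.1]
width: 0.045
```

```bash
python3 - <<'E'
from h import *
st()
for n in('top','side'): cv2.imwrite(f'pics/{n}12.png',read_camera(n)[:,:,::-1])
crop('side','pics/side12.png',320,180,100,75,8,'pics/s12.png');crop('top','pics/top12.png',290,200,66,42,12,'pics/t12.png')
a=cv2.imread('pics/top9.png');b=cv2.imread('pics/top12.png')
for r in (218,220,222):
    for im in(a,b): print(r,im[r,300:309,0].tolist(), im[r,300:309,2].tolist())
for r in (212,214,216):
    for im in(a,b): print(r,im[r,340:352,2].tolist())
E
```

```text
t 22.75 shelf [-340.3  426.8  364.3] world [0.2398 0.3716 0.3643] yaw rel -28.63 tilt [-0.0004 -0.0002] F [-0.3  0.1  0.1] w 45.0 q [ 0.81  0.14 -0.32  1.11  0.    1.12]
218 [66, 56, 35, 28, 145, 241, 237, 232, 230] [45, 66, 161, 175, 106, 71, 73, 75, 71]
218 [67, 56, 37, 16, 245, 239, 233, 230, 231] [41, 63, 164, 171, 89, 68, 74, 69, 75]
220 [107, 107, 48, 31, 41, 239, 234, 230, 227] [109, 94, 156, 168, 144, 77, 64, 76, 72]
220 [103, 108, 52, 18, 194, 236, 231, 227, 229] [104, 97, 164, 175, 103, 69, 73, 70, 72]
222 [94, 105, 73, 40, 20, 172, 247, 247, 249] [98, 94, 130, 165, 153, 87, 61, 61, 61]
222 [100, 103, 72, 30, 123, 251, 253, 231, 195] [101, 92, 132, 169, 123, 65, 55, 93, 125]
212 [231, 232, 233, 231, 231, 237, 212, 115, 99, 101, 104, 102]
212 [232, 230, 232, 231, 239, 214, 117, 101, 105, 107, 107, 100]
214 [228, 227, 230, 228, 230, 230, 245, 130, 88, 102, 105, 103]
214 [227, 229, 228, 229, 231, 245, 127, 96, 96, 97, 102, 105]
216 [233, 234, 239, 237, 231, 240, 247, 140, 95, 98, 96, 95]
216 [234, 234, 235, 238, 237, 217, 149, 102, 99, 94, 93, 94]
```

View pics/t12.png

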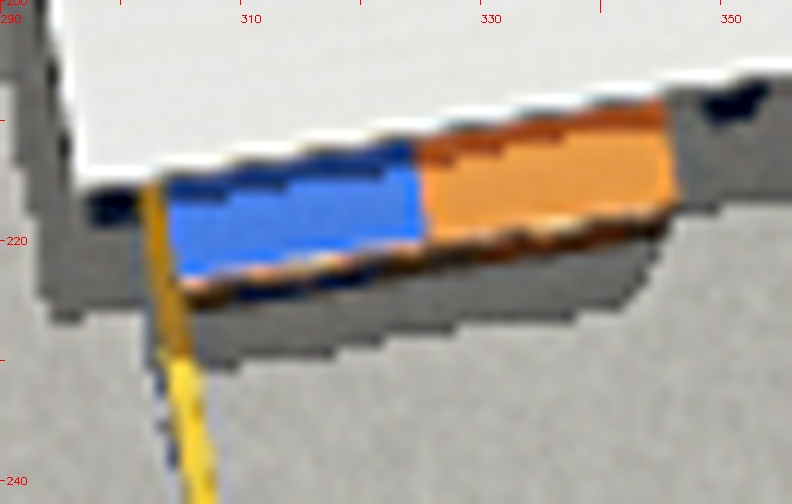

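View pics/s12.png

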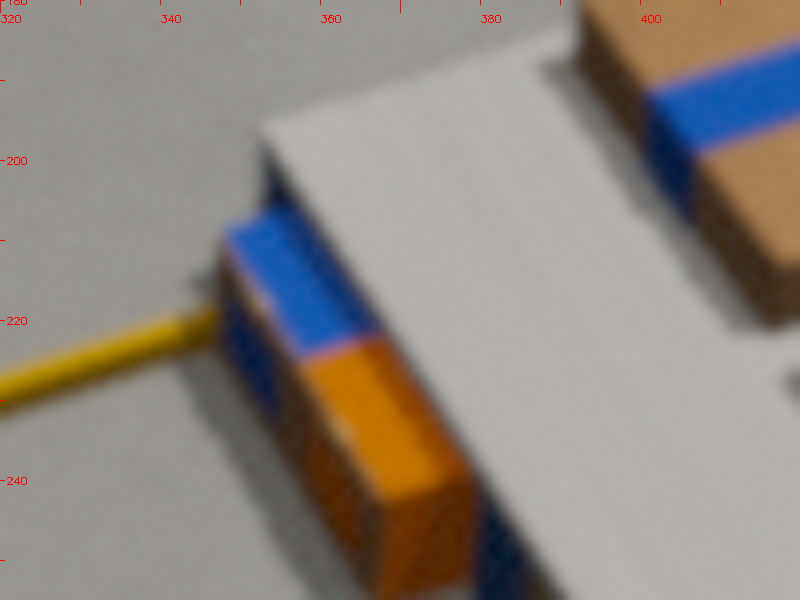

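```bash
python3 - <<'E'
from h import *
def seg(n,pts,z):
    P=p2w(n,pts,z); 
    for q in P: print(n,w2sh(q).round(1))
    d=P[0]-P[-1]; print('  yaw',np.degrees(np.arctan2(d[1],d[0]))-90-np.degrees(SH[2]))
seg('top',cp((290,200),12,(183,284),(424,247),(676,211)),.056)
seg('side',cp((320,180),8,(222,240),(302,362),(385,505)),.056)
# subpixel near edge: per column, find max drop location of brightness along rows
for f in('top9','top12'):
    g=cv2.imread(f'pics/{f}.png').astype(float)
    B=[];
    for u in range(308,346):
        col=g[208:232,u,:]; s=col.max(1)   # bright top (B or R) -> dark end face
        # last crossing below 150 from above
        k=[i for i in range(len(s)-1) if s[i]>=150>s[i+1]]
        # choose crossing after bright carton top
        k=[i for i in k if i+208>212]
        if k: i=k[0]; B.append((u,208+i+(s[i]-150)/(s[i]-s[i+1])))
    B=np.array(B); 
    for lo,hi,nm in((308,324,'blue'),(328,345,'orange'),(308,345,'both')):
        b=B[(B[:,0]>=lo)&(B[:,0]<=hi)]; 
        c=np.polyfit(b[:,0],b[:,1],1); r=b[:,1]-np.polyval(c,b[:,0]); b=b[abs(r)<.8]; c=np.polyfit(b[:,0],b[:,1],1)
        P=p2w('top',[(lo,np.polyval(c,lo)),(hi,np.polyval(c,hi))],.056); d=P[0]-P[1]
        print(f,nm,len(b),'yaw',(np.degrees(np.arctan2(d[1],d[0]))-90-np.degrees(SH[2])).round(2),[w2sh(q).round(1)[0] for q in P])
# deck front edge yaw
g=cv2.imread('pics/top12.png')[:,:,1].astype(float);B=[]
for u in range(300,380):
    s=g[195:225,u]; k=[i for i in range(29) if s[i]>=190>s[i+1]]
    if k: i=k[0]; B.append((u,195+i+(s[i]-190)/(s[i]-s[i+1])))
B=np.array(B);c=np.polyfit(B[:,0],B[:,1],1);P=p2w('top',[(300,np.polyval(c,300)),(380,np.polyval(c,380))],.076);d=P[0]-P[1]
print('deck',len(B),np.degrees(np.arctan2(d[1],d[0]))-90-np.degrees(SH[2]),[w2sh(q).round(1) for q in P])
E
```

```text
top [-112.3   66.6   56. ]
top [-113.     8.6   56. ]
top [-114.3  -52.    56. ]
  yaw -0.9553734546615811
side [-113.5   64.8   56. ]
side [-112.6    7.9   56. ]
side [-114.5  -54.    56. ]
  yaw -0.48441255003770145
top9 blue 3 yaw 17.8 [np.float64(-124.0), np.float64(-108.3)]
top9 orange 18 yaw 0.24 [np.float64(-113.3), np.float64(-113.1)]
top9 both 22 yaw -1.1 [np.float64(-111.7), np.float64(-113.8)]
top12 blue 3 yaw 15.45 [np.float64(-121.8), np.float64(-108.4)]
top12 orange 18 yaw -0.21 [np.float64(-113.4), np.float64(-113.6)]
top12 both 24 yaw -1.81 [np.float64(-110.9), np.float64(-114.3)]
deck 80 0.12222749584666026 [array([-87.9,  75.8,  76. ]), array([ -87.4, -153.9,   76. ])]
```

```bash
python3 - <<'E'
from h import *
def edge(f,lo,hi,ch,th):
    g=cv2.imread(f'pics/{f}.png').astype(float)[:,:,ch]; B=[]
    for u in range(lo,hi+1):
        s=g[:,u]; i=217 if ch==0 else 213
        while s[i+1]>=th: i+=1
        B.append((u,i+(s[i]-th)/(s[i]-s[i+1])))
    B=np.array(B); c=np.polyfit(B[:,0],B[:,1],1); r=B[:,1]-np.polyval(c,B[:,0]); m=abs(r)<.5; c=np.polyfit(B[m,0],B[m,1],1)
    P=p2w('top',[(lo,np.polyval(c,lo)),(hi,np.polyval(c,hi))],.056); d=P[0]-P[1]
    print(f,lo,hi,m.sum(),'rms',r.std().round(2),'yaw',(np.degrees(np.arctan2(d[1],d[0]))-90-np.degrees(SH[2])).round(2),[w2sh(q).round(1)[0] for q in P])
for f in('top5','top9','top12'):
    edge(f,307,323,0,150)
for f in('top9','top12'): edge(f,328,344,2,150)
# top edge left side of blue etc: lateral shift of band boundaries under deck not visible
E
```

```text
top5 307 323 17 rms 0.12 yaw -0.07 [np.float64(-112.2), np.float64(-112.2)]
top9 307 323 17 rms 0.1 yaw 0.79 [np.float64(-112.9), np.float64(-112.2)]
top12 307 323 17 rms 0.09 yaw 0.03 [np.float64(-111.9), np.float64(-111.9)]
top9 328 344 17 rms 0.22 yaw 0.02 [np.float64(-113.3), np.float64(-113.3)]
top12 328 344 16 rms 0.25 yaw -0.74 [np.float64(-113.2), np.float64(-113.8)]
```

```bash
python3 - <<'E'
from h import *
p,R=st()
print(row(p,R,sh2w(-165,-37,260),Rtool(SH[2]+.003)).round(4))
E
```

```text
t 22.85 shelf [-340.1  425.4  364.4] world [0.2401 0.3703 0.3644] yaw rel -28.75 tilt [-0.0004 -0.0005] F [ 0.  -0.6  0.1] w 45.3 q [ 0.81  0.14 -0.32  1.11 -0.    1.12]
[-3.000e-04  5.000e-04 -5.049e-01 -3.211e-01  3.760e-01  1.045e-01]
```

>>> apply_moves:
  commands:
    - [0,0,-0.505,-0.3211,0.376,0.1045,0]
    - [0,0,-0.505,-0.3211,0.376,0.1045,0]
    - [0,0,-0.505,-0.3211,0.376,0.1045,0]
    - [0,0,-0.505,-0.3211,0.376,0.1045,0]
    - [0,0,-0.505,-0.3211,0.376,0.1045,0]
    - [0,0,-0.505,-0.3211,0.376,0.1045,0]
    - [0,0,-0.505,-0.3211,0.376,0.1045,0]
    - [0,0,-0.505,-0.3211,0.376,0.1045,0]
    - [0,0,-0.505,-0.3211,0.376,0.1045,0]
    - [0,0,-0.505,-0.3211,0.376,0.1045,0]
    - [0,0,-0.505,-0.3211,0.376,0.1045,0]
    - [0,0,-0.505,-0.3211,0.376,0.1045,0]

```text
time: 24.35
ee_pos: [0.4991, -0.0492, 0.2605]
orientation: [1.995, 2.427, 0.0]
ft_force: [-0.5, 0.4, -0.2]
width: -0.0002
```

```bash
python3 -c "
from h import *
st()"
```

```text
t 24.35 shelf [-165.5  -35.6  260.5] world [ 0.4991 -0.0492  0.2605] yaw rel 0.22 tilt [0.0002 0.    ] F [-0.5  0.4 -0.2] w -0.2 q [-0.26  0.32 -0.39  0.87  0.   -0.46]
```

Descend to z≈194, shift 2 mm right, then push forward; contact expected near x=-124.

>>> apply_moves:
  commands:
    - [0,0,0,-0.002,0,0.05,0]
    - [0,0,0,-0.002,0,0.067,0]
    - [0,0,0,-0.002,0.025,0.067,0]
    - [0,0,0,-0.002,0.038,0.067,0]
    - [0,0,0,-0.002,0.041,0.067,0]
    - [0,0,0,-0.002,0.042,0.067,0]

```text
time: 25.1
ee_pos: [0.5397, -0.0433, 0.1932]
orientation: [-1.994, -2.425, 0.006]
ft_force: [-14.9, -6.1, 10.5]
width: 0.0
```

```bash
python3 -c "
from h import *
st()"
```

```text
t 25.1 shelf [-124.4  -37.5  193.2] world [ 0.5397 -0.0433  0.1932] yaw rel 0.21 tilt [-0.0038 -0.0015] F [-14.9  -6.1  10.5] w 0.0 q [-0.23  0.45 -0.39  0.74 -0.   -0.42]
```

>>> apply_moves:
  commands:
    - [0,0,0,0,0.001,0,0]
    - [0,0,0,0,0.0015,0,0]
    - [0,0,0,0,0.0015,0,0]

```text
time: 25.48
ee_pos: [0.5401, -0.0432, 0.1932]
orientation: [-1.994, -2.424, 0.008]
ft_force: [-20.8, -8.4, 14.6]
width: 0.0005
```

>>> apply_moves:
  commands:
    - [0,0,0,0,-0.04,0,0]
    - [0,0,0,0.01,-0.08,-0.03,0]
    - [0,0,0,0.05,-0.11,-0.07,0]
    - [0,0,0.15,0.1,-0.14,-0.11,0]
    - [0,0,0.3,0.16,-0.16,-0.14,0]
    - [0,0,0.4,0.21,-0.18,-0.15,0]
    - [0,0,0.5,0.26,-0.2,-0.16,0]
    - [0,0,0.5,0.32,-0.2,-0.16,0]
    - [0,0,0.5,0.38,-0.21,-0.17,0]
    - [0,0,0.5,0.44,-0.22,-0.17,0]
    - [0,0,0.5,0.46,-0.22,-0.17,0]
    - [0,0,0.5,0.46,-0.22,-0.17,0]

```text
time: 26.98
ee_pos: [0.2373, 0.3665, 0.3632]
orientation: [-2.531, -1.861, -0.0]
ft_force: [0.2, -0.7, 0.2]
width: -0.0002
```

```bash
python3 - <<'E'
from h import *
st()
for n in('top','side'): cv2.imwrite(f'pics/{n}13.png',read_camera(n)[:,:,::-1])
crop('side','pics/side13.png',320,180,100,75,8,'pics/s13.png');crop('top','pics/top13.png',290,200,66,42,12,'pics/t13.png')
def edge(f,lo,hi,ch,th):
    g=cv2.imread(f'pics/{f}.png').astype(float)[:,:,ch]; B=[]
    for u in range(lo,hi+1):
        s=g[:,u]; i=217 if ch==0 else 213
        while s[i+1]>=th: i+=1
        B.append((u,i+(s[i]-th)/(s[i]-s[i+1])))
    B=np.array(B); c=np.polyfit(B[:,0],B[:,1],1); r=B[:,1]-np.polyval(c,B[:,0]); m=abs(r)<.5; c=np.polyfit(B[m,0],B[m,1],1)
    P=p2w('top',[(lo,np.polyval(c,lo)),(hi,np.polyval(c,hi))],.056); d=P[0]-P[1]
    print(f,lo,hi,'yaw',(np.degrees(np.arctan2(d[1],d[0]))-90-np.degrees(SH[2])).round(2),[w2sh(q).round(1)[0] for q in P])
for f in('top12','top13'):
    edge(f,307,323,0,150)
    for th in(120,150,180): edge(f,327,344,2,th)
a=cv2.imread('pics/top12.png');b=cv2.imread('pics/top13.png')
for r in (218,220,222):
    for im in(a,b): print(r,im[r,300:309,0].tolist(), im[r,300:309,2].tolist())
for r in (212,214,216):
    for im in(a,b): print(r,im[r,340:352,2].tolist())
    for im in(a,b): print(r,im[r+2,320:332,2].tolist())
E
```

```text
t 26.98 shelf [-343.7  422.3  363.2] world [0.2373 0.3665 0.3632] yaw rel -28.27 tilt [0.0002 0.0001] F [ 0.2 -0.7  0.2] w -0.2 q [ 0.81  0.13 -0.34  1.1  -0.    1.11]
top12 307 323 yaw 0.03 [np.float64(-111.9), np.float64(-111.9)]
top12 327 344 yaw -0.73 [np.float64(-113.9), np.float64(-114.6)]
top12 327 344 yaw -0.84 [np.float64(-113.1), np.float64(-113.8)]
top12 327 344 yaw -0.84 [np.float64(-112.4), np.float64(-113.1)]
top13 307 323 yaw 0.01 [np.float64(-111.9), np.float64(-111.9)]
top13 327 344 yaw -0.74 [np.float64(-113.9), np.float64(-114.5)]
top13 327 344 yaw -0.78 [np.float64(-113.1), np.float64(-113.8)]
top13 327 344 yaw -0.73 [np.float64(-112.3), np.float64(-113.0)]
218 [67, 56, 37, 16, 245, 239, 233, 230, 231] [41, 63, 164, 171, 89, 68, 74, 69, 75]
218 [68, 51, 37, 20, 244, 238, 233, 231, 229] [44, 63, 166, 173, 88, 66, 73, 73, 71]
220 [103, 108, 52, 18, 194, 236, 231, 227, 229] [104, 97, 164, 175, 103, 69, 73, 70, 72]
220 [105, 107, 46, 16, 192, 237, 228, 228, 228] [105, 95, 157, 171, 100, 70, 68, 71, 70]
222 [100, 103, 72, 30, 123, 251, 253, 231, 195] [101, 92, 132, 169, 123, 65, 55, 93, 125]
222 [102, 102, 72, 35, 121, 253, 253, 228, 193] [103, 96, 133, 171, 122, 68, 59, 88, 126]
212 [232, 230, 232, 231, 239, 214, 117, 101, 105, 107, 107, 100]
212 [231, 233, 231, 232, 234, 246, 128, 93, 104, 107, 106, 103]
212 [33, 35, 67, 59, 98, 231, 234, 227, 232, 232, 232, 230]
212 [34, 30, 69, 63, 92, 232, 235, 227, 234, 234, 230, 231]
214 [227, 229, 228, 229, 231, 245, 127, 96, 96, 97, 102, 105]
214 [229, 228, 229, 228, 231, 244, 153, 100, 97, 101, 105, 101]
214 [74, 77, 76, 72, 54, 244, 237, 230, 228, 227, 228, 228]
214 [74, 79, 74, 65, 50, 241, 238, 230, 228, 226, 227, 229]
216 [234, 234, 235, 238, 237, 217, 149, 102, 99, 94, 93, 94]
216 [234, 235, 236, 240, 235, 239, 148, 98, 97, 96, 98, 98]
216 [69, 68, 70, 69, 54, 148, 237, 237, 234, 235, 240, 235]
216 [76, 67, 70, 63, 52, 149, 238, 237, 236, 236, 239, 238]
```

View pics/t13.png

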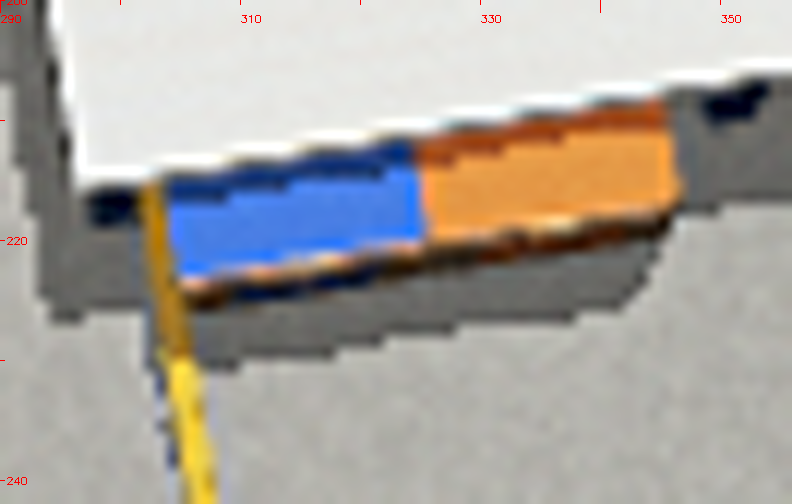

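View pics/top13.png

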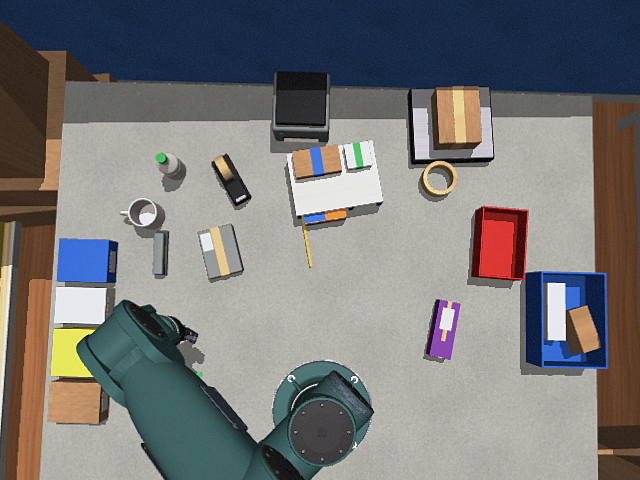

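View pics/s13.png

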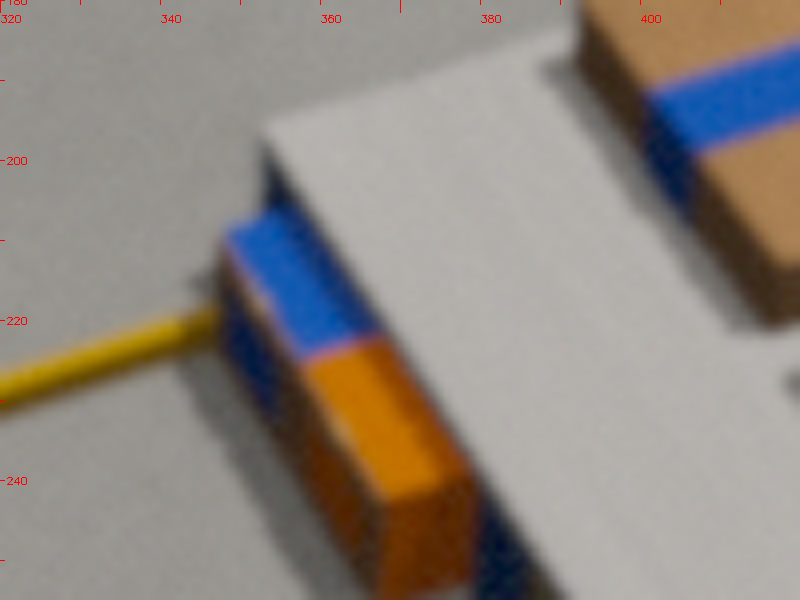

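```bash
python3 - <<'E'
from h import *
# same-threshold edge on the max channel in the side view, along rows: end face dark/left -> top bright/right
for f in('side9','side12','side13'):
    g=cv2.imread(f'pics/{f}.png').astype(float)
    for lo,hi,ch,nm in((213,222,0,'blue'),(228,240,2,'orange')):
        B=[]
        for v in range(lo,hi+1):
            u0=348+ (v-210)*0.6
            s=g[v,:,ch]; th=110
            i=int(u0)+7
            while s[i-1]>=th: i-=1
            B.append((v,i-1+(th-s[i-1])/(s[i]-s[i-1])))
        B=np.array(B);c=np.polyfit(B[:,0],B[:,1],1);r=(B[:,1]-np.polyval(c,B[:,0])).std()
        P=p2w('side',[(np.polyval(c,lo),lo),(np.polyval(c,hi),hi)],.056);d=P[0]-P[1]
        print(f,nm,r.round(2),'yaw',(np.degrees(np.arctan2(d[1],d[0]))-90-np.degrees(SH[2])).round(2),[w2sh(q).round(1)[:2] for q in P])
E
```

```text
side9 blue 0.08 yaw 1.13 [array([-115. ,   52.5]), array([-114.3,   18.9])]
side9 orange 0.12 yaw -0.38 [array([-115.9,   -2.1]), array([-116.2,  -44. ])]
side12 blue 0.04 yaw 0.36 [array([-114.1,   52.1]), array([-113.9,   18.7])]
side12 orange 0.17 yaw -0.82 [array([-116.2,   -1.9]), array([-116.8,  -43.7])]
side13 blue 0.07 yaw 0.22 [array([-114.1,   52.1]), array([-114. ,   18.7])]
side13 orange 0.18 yaw -0.56 [array([-116.3,   -1.9]), array([-116.7,  -43.8])]
```

```bash
python3 -c "
from cell import *
print(observe()['time'], hand_in())"
```

```text
the job is handed in; nothing more can be done
27.075 None
```

Both banded cartons are in the left bay, right way up, and the job was handed in at about 27 s of the 61 s allowed. No verdict was reported.

- **Blue carton:** I gripped its near end, drew it against the yellow rail and slid it in, then pushed it against the back stop until it stopped firmly (about 35 N).
- **Orange carton:** I gripped its banded end, slid it flat along the bench into the bay beside the blue one, then pushed it home (about 22 N).
- **Correction:** Placing the orange carton had swung the blue one about 0.8° and opened roughly 1.7 mm at the rail. A sideways press from the right (about 15 N) closed that. I then pushed both ends together against the stop, and the orange one once more.

**Last checks:**
- **Fit:** The cartons span about 119 mm, and no gap shows at the seam or at the rail.
- **Back stop:** The finger pushes stopped at the same depth for both cartons, to within about 1 mm.
- **Squareness:** Blue measured 0 to 0.2° off the shelf. Orange still read -0.6 to -0.8° in both views. I put this down to its edge being hard to read in the picture, because a 22 N push did not move it further. If the reading is real, there would be a gap of 1 to 2 mm at its rear end.
- **Camera against touch:** Camera positions disagreed with the nominal home positions by 2 to 3 mm in x, about the calibration error. I trusted contact over the camera there.
- **Other items:** Nothing else on the bench was touched or seen to move in the pictures.

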